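# Change the assay cartridge in a benchtop analyser

### The arm

A 6-joint arm with a two-finger parallel gripper is mounted at the origin on a cart in front of the work surface, level with it; the furniture and walls round the work are solid. World frame = base frame: x ahead of the robot, y to its left, z up, the work surface at z = 0. Lengths are in mm, angles in rad, forces in N, time in s.
With the tool pointing down it reaches from about 350 to 975 mm from the base axis. Payload 7.1 kg.
Tool frame: the origin (TCP) lies between the finger pads; the fingertips stand 17 mm ahead of it and the grasp point (between the pads) lies 2 mm behind it; z points along the fingers, y is the line along which they close (so a half turn about z gives the same grasp; the last joint's range is limited). The gripper opens to 88 mm and grips with 3 to 60 N. Pads are 20 mm wide; open, the fingers measure 115 mm over their backs; the gripper's body (75 mm by 178 mm) begins 61 mm behind the grasp point.
Start: joints at [-1.141, 0.423, 1.63, -0, 1.089, -0.019], TCP at [271.192, -563.08, 239.675] pointing down, gripper open.
Joint ranges: [-3, 3], [-0.9, 2.11], [0.09, 2.58], [-1.31, 4.45], [0.11, 2.69], [-2.54, 2.54]. Speed limits (rad/s): [2.39, 2.39, 3.01, 3.14, 3.14, 3.14].

### API

Orientations are given as a rotation vector (axis times angle).
In Python, from workcell import ctrl gives the robot as it stands.
- The arm moves only by the tool jog_arm, called after "Request:" by a JSON object that holds its "fn" and its "kwargs", one argument or row to a line. Schema: {"type":"object","properties":{"plan":{"type":"array","items":{"type":"array","items":{"type":"number"},"minItems":6,"maxItems":6},"minItems":1,"maxItems":5},"jaw":{"type":"number"},"only":{"type":"string"},"quiet":{"type":"boolean"},"lines":{"type":"string"}},"required":["plan"],"additionalProperties":false}. plan is a list of rows, 1 to 5 of them, each of 6 numbers: dx, dy, dz in mm, then a rotation vector rx, ry, rz in rad; each row shifts and turns the commanded pose from where the row before left it, along the tool's axes as they then stand; what a row does not reach is not made up. A row lasts 1/12 s, in which the tool goes at most 41.7 mm and 0.125 rad, less where a joint would pass 70% of its speed; a pose out of reach is approached as far as the arm can. jaw is the finger opening in mm, set as the call begins (left out keeps the last). The fingers move at their own pace and stop on an object; the grip force is fixed at half the most. Time passes only in rows, so rows that do not move let the fingers close. The tool returns the time, the measured TCP pose, the force, the opening and the grip force at its end. only (a regular expression) keeps the lines of the reply that match it, lines (a string "A,B") keeps lines A to B, and quiet returns only ok. Input that does not fit is refused with a message, and nothing moves.
- ctrl.get_obs(): the state, without advancing time (a new reading comes with each control period).
- ctrl.get_image(name): name is "side" or "top"; returns a dict with "img" (480x640x3 uint8, red, green, blue), "fx", "fy", "cx", "cy" (pixels), "R" (3x3) and "t" (3): a world point X has camera coordinates R X + t. Camera axes: x right, y down, z forward; pixel columns grow to the right and rows downward; lengths in mm; the calibration is good to about 2 mm. A picture is of the moment at which its call begins. There is no depth.
- ctrl.close_job(): hands the job in; it is judged then, once.
The state is a dict: "t": time; "qpos": joint angles; "qvel": joint speeds; "joint_torque": joint torques, N m; "ee_pos": TCP position; "orientation": TCP orientation; "ft_force": force on the tool from outside, world axes, zero at the start; "moment": the same for the moment, N m; "width": finger opening in mm; "grasp_force": force on a finger pad.
Only numpy, scipy, OpenCV 4.12 (cv2) and the standard library are available. Lean on these libraries where they do the work, as an engineer would, in place of code of your own. Each camera call takes 0.05 s, during which the arm holds its last target. There are 200 camera calls.

### The job

The analyser has finished its run: press the blue release paddle beside its tray so that the tray pops out, draw the tray fully out by its blue tab, lay the spent cartridge (grey rib) in the red discard tray, and load the fresh cartridge with the blue rib from the kit tray, nose towards the analyser, so that it lies flat in the tray's bed. Then push the tray home until it clicks and stays shut by itself. Keep the fresh cartridge level and never let it touch the spent one, and do not shift the orange-ribbed cartridge, the bottle, the beaker or the tip box.

Things in the scene. Friction and masses are not known exactly. Their poses are not given: they have to be found in the camera images.
- analyser: White analyser, dark screen, 230 deep (x -125 to +105) x 260 wide (y) x 215 mm tall, fixed. Origin on its underside; its -x side is the front, facing the robot, at x = -125 mm (screen bezel at -133 mm, z 112 to 203 mm). Tray bay at y = +20 mm, release at y = -85 mm. The front is upright: close to it the tool must lean back to the robot (30 to 45 degrees).
- tray (a joint): Tray travel, m: 0 = shut and latched, grows as it comes out along the analyser's -x, stop at 0.125. Latched it cannot be pulled. Once released a spring pushes it out to about 0.05; then pull it (friction 1 N). Shutting takes 3 to 8 N over the last 50 mm; push past 0 to -0.002 or the hard stop at -0.004 for the latch to snap, else it springs out again. Latched it rests within 0.002 of 0.
- release (a joint): Angle of the release rocker, rad: 0 = at rest (sprung back), grows as the paddle is pressed in; frees the tray at about 0.1, stops at 0.28. Needs 3 to 5 N at the pad. It dips by itself while the tray is pushed home and jumps back to 0 at the click.
- release_pad (a point): Point on the front of the blue ribbed release paddle, right of the tray, 60 mm above the bench; axes as the analyser's. The upright paddle, 50 wide x 43 mm tall, stands 4 mm proud of the front and is hinged along its lower edge, 30 mm below this point (13 mm of it lie above). Press here along the analyser's +x: 3 mm of travel frees the tray, 8 mm is the stop.
- tray_tab (a point): Centre of the tray's blue pull tab, 65 mm above the bench; moves with the tray; axes as the analyser's. Tab: 34 long (x, -17 to +17 mm), 16 wide (y), 16 tall; grip it across y. The tray's front panel starts 17 mm behind (+x) this point: 108 wide, 10 thick, from 34 to 90 mm above the bench; shut, its face is 8 mm ahead of the analyser's front. Push on the tab's end or the panel to shut.
- tray_seat (a point): Centre of the bed's floor in the tray, 45 mm above the bench; moves with the tray; axes as the analyser's. Bed 102 (x) x 66 mm (y), rims 12 mm high: 3 mm clearance all round a cartridge. Its last 20 mm (+x end) are 46 mm wide, for the nose only. Front panel 57 mm ahead (-x), rising 45 mm above the bed. Tray fully out, this point is 66 mm ahead of the analyser's front (58 of the bezel).
- spent: Spent cartridge: off-white, pierced wells, dark grey rib; starts in the tray's bed. All cartridges: block 96 (x) x 60 (y) x 18 mm tall, origin at the centre of the underside (of the 96 x 60 mm); nose = +x end, 40 mm wide over its last 20 mm. Grip rib on top: 12 mm wide (y), from x = -35 to +25 mm, from z = 18 to 36 mm. 60 to 130 g.
- fresh: Fresh cartridge: white, silver wells, bright blue rib; lies in one compartment of the kit tray (either one). Shape, size and origin as the spent cartridge.
- other: Cartridge of another assay: white, silver wells, orange rib; in the other compartment of the kit tray, stays there. Shape, size and origin as the spent cartridge.
- kit_tray: Pale grey open tray, 150 (x) x 170 (y) x 22 mm tall, 3 mm floor and walls, two compartments side by side along y, fixed. Origin: centre of its underside.
- discard_tray: Red open tray, 150 (x) x 170 (y) x 45 mm tall, 3 mm floor and walls, fixed. Origin: centre of its underside. It and the kit tray stand on either side of the analyser, which is which varies.
- bottle_blue: White reagent bottle with a blue cap, 52 mm across, 118 mm tall; bystander, left of the analyser. Origin: centre of its underside.
- beaker: Clear beaker with used tips, 66 mm across, 81 mm tall; bystander, close in front of the analyser. Origin: centre of its underside.
- tip_box: Blue pipette tip box, 90 x 120 x 109 mm tall; bystander, right of the analyser. Origin: centre of its underside.

How it is judged:
By the outcome, as a careful person would: the job done as asked, in the order asked, and still so for the second after the job is handed in, with the robot touching nothing.
It also fails if it takes over 72 s, if anything falls off the work surface, if the arm or the gripper's body presses on something with over 40 N, if the wrist force passes 120 N, or if a joint passes its speed limit or range.

## Working session

There is one attempt and no reset: what is moved stays moved. The work goes in short steps, Python scripts to look and compute and a tool call to move; the robot and the scene stay as the last step left them, time stands still between calls to the robot, and variables do not carry over. Pictures are saved under pics/ and viewed, at most 10 in all, crops included, and the job is handed in when it is done.

```bash
ls; mkdir -p pics
```

Run:
```python
from workcell import ctrl
import cv2
o=ctrl.get_obs();print(o['t'],o['ee_pos'],o['orientation'],o['width'])
for n in("top","side"):
    d=ctrl.get_image(n);cv2.imwrite(f"pics/{n}0.png",d["img"][:,:,::-1]);print(n,d["fx"],d["cx"],d["cy"],d["R"],d["t"])
```

```text
pics
workcell.py
0.0 [ 270.96830537 -562.61562817  238.89286648] [-3.06137002e+00 -6.98710275e-01  4.74522213e-04] 88.24145595627459
top 468.4797499219238 319.5208611998302 236.28659153382813 [[ 0.25695786 -0.96641211  0.0045053 ]
 [-0.76085586 -0.20517282 -0.61563177]
 [ 0.59587836  0.15476354 -0.78802108]] [-128.08396975  490.54632315 1051.79646175]
side 497.62365892654384 328.58388981342756 238.90549601699732 [[-0.54894337 -0.83580787  0.00929412]
 [-0.39053385  0.24663285 -0.88693605]
 [ 0.73901589 -0.49050733 -0.46179873]] [347.24270328 271.75265835 852.47299699]
```

View pics/top0.png

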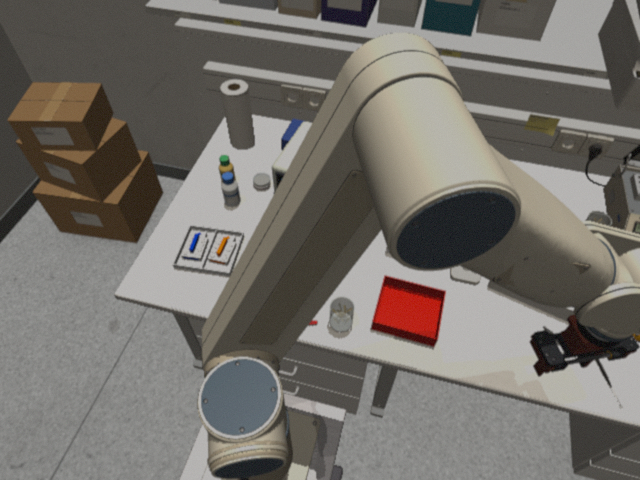

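View pics/side0.png

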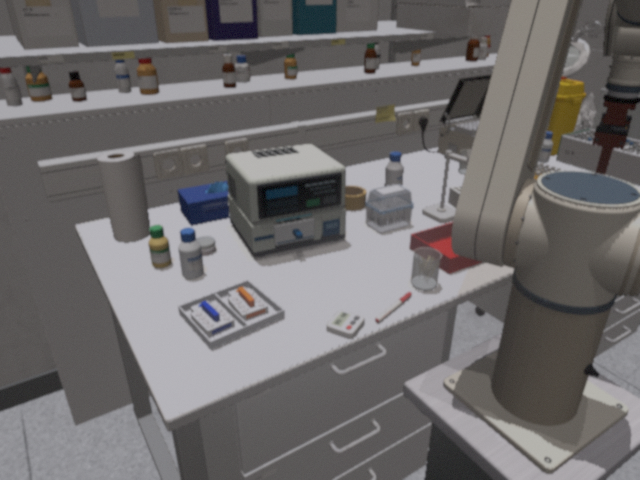

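The top view shows the kit tray (blue rib ~195,243; orange ~222,246), the red tray (409,310), the beaker (341,316), and the analyser hidden by the arm. The side view shows the analyser (287,200) with its tray tab (298,233) and release on its front, and the fresh cartridge in the left compartment. I'll enlarge the analyser.

Create h.py:
```python
import numpy as np,cv2
from scipy.spatial.transform import Rotation as Rn
from workcell import ctrl
def ray(d,u,v):
    R=np.array(d["R"]);t=np.array(d["t"]);w=R.T@np.array([(u-d["cx"])/d["fx"],(v-d["cy"])/d["fy"],1])
    return -R.T@t,w
def onz(d,u,v,z):
    c,w=ray(d,u,v);return (c+w*(z-c[2])/w[2]).round(1)
def tri(d1,p1,d2,p2):
    A=[];b=[]
    A=np.zeros((3,3));b=np.zeros(3);L=[]
    for d,p in((d1,p1),(d2,p2)):
        c,w=ray(d,*p);w=w/np.linalg.norm(w);P=np.eye(3)-np.outer(w,w);A+=P;b+=P@c;L.append((c,P))
    x=np.linalg.solve(A,b);return x.round(1),[round(float(np.linalg.norm(P@(x-c))),1) for c,P in L]
def proj(d,X):
    c=np.array(d["R"])@np.array(X)+np.array(d["t"]);return (d["fx"]*c[0]/c[2]+d["cx"],d["fy"]*c[1]/c[2]+d["cy"])
def goal(T):  # tool delta to a world target, current pose
    o=ctrl.get_obs();R=Rn.from_rotvec(o['orientation']).as_matrix();return (R.T@(np.array(T)-o['ee_pos'])).round(1)
```

Run:
```python
from h import *
im=cv2.imread("pics/side0.png")
c=cv2.resize(im[140:260,215:365],None,fx=5,fy=5,interpolation=cv2.INTER_CUBIC);cv2.imwrite("pics/c1.png",c)
```

```text
(no output)
```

View pics/c1.png

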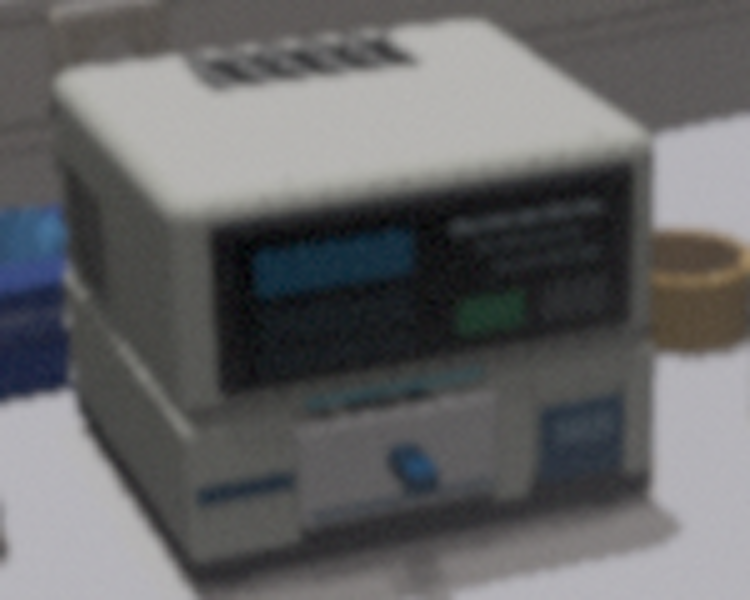

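The crop shows the bezel corners at (212,225), (632,170), (222,392) and (630,335), the tab at (412,468), the panel top edge running from (300,425) to (495,393), and the paddle top edge from (540,410) to (622,397).

Run:
```python
from h import *
d=ctrl.get_image("side");t=ctrl.get_image("top")
def P(u,v,z): return onz(d,215+(u-2)/5,140+(v-2)/5,z)
pts={}
for n,u,v,z in [("bTL",212,225,203),("bTR",632,170,203),("bBL",222,392,112),("bBR",630,335,112),("tab",412,468,65),("pL",300,425,90),("pR",495,393,90),("padL",540,410,73),("padR",622,397,73),("padBR",622,478,30),("padBL",540,490,30),("footL",195,570,0),("footR",648,497,0)]:
    print(n,P(u,v,z))
# colour blobs
def blob(dd,lo,hi,roi):
    h=cv2.cvtColor(dd["img"],cv2.COLOR_RGB2HSV);m=cv2.inRange(h,lo,hi);k=np.zeros_like(m);x0,x1,y0,y1=roi;k[y0:y1,x0:x1]=m[y0:y1,x0:x1]
    c=max(cv2.findContours(k,0,2)[0],key=cv2.contourArea);return c.reshape(-1,2),cv2.minAreaRect(c),cv2.contourArea(c)
for nm,lo,hi,rs,rt in [("blue",(105,120,60),(130,255,255),(185,235,290,330),(180,206,225,265)),("orange",(3,120,100),(22,255,255),(230,270,280,310),(208,235,225,265)),]:
    a=blob(d,lo,hi,rs);b=blob(t,lo,hi,rt);print(nm,a[1],a[2],b[1],b[2],tri(d,a[1][0],t,b[1][0]))
c,r,A=blob(t,(0,150,60),(8,255,255),(360,460,260,360));print("red",r,[onz(t,*p,45) for p in cv2.approxPolyDP(cv2.convexHull(c),5,True).reshape(-1,2)],A)
# kit tray by top corners
g=[(185,227),(243,234),(234,276),(174,269)];print([onz(t,*p,22) for p in g])
g=[(180,313),(250,284),(283,313),(211,341)];print([onz(d,*p,22) for p in g])
print("beaker",onz(t,341,332,0),onz(d,426,285,0), "bottle",onz(d,190,275,0))
h=cv2.resize(np.hstack([t["img"][215:285,165:255],d["img"][275:345,175:290]]),None,fx=3.8,fy=3.8,interpolation=2);cv2.imwrite("pics/c2.png",h[:,:,::-1])
```

```text
bTL [673.3 176.8 203. ]
bTR [630.7 -33.6 203. ]
bBL [681.9 172.9 112. ]
bBR [632.6 -35.9 112. ]
tab [641.7  89.8  65. ]
pL [669.4 137.5  90. ]
pR [649.7  35.7  90. ]
padL [650.3   7.8  73. ]
padR [640.7 -37.4  73. ]
padBR [632.3 -32.6  30. ]
padBL [643.9  11.7  30. ]
footL [712.2 180.3   0. ]
footR [653.9 -65.4   0. ]
blue ((209.25291442871094, 308.7882385253906), (19.849136352539062, 4.989400863647461), 40.601295471191406) 76.5 ((193.96551513671875, 241.586181640625), (4.085297584533691, 19.683704376220703), 21.801406860351562) 57.0 (array([494.7, 381.8,  33.6]), [0.5, 0.5])
orange ((245.39230346679688, 294.5469665527344), (18.433692932128906, 4.905740737915039), 48.012786865234375) 70.5 ((221.7461395263672, 244.5692596435547), (4.34121561050415, 19.349416732788086), 29.74488067626953) 53.5 (array([504.5, 297.9,  33.5]), [0.7, 0.7])
red ((409.32391357421875, 310.7449035644531), (65.78038787841797, 55.06686782836914), 14.470293045043945) [array([ 510.2, -183.5,   45. ]), array([ 504.1, -345.6,   45. ]), array([ 342.1, -334.2,   45. ]), array([ 348.6, -178.3,   45. ])] 3315.0
[array([546.3, 437. ,  22. ]), array([566.7, 256.9,  22. ]), array([418.5, 228. ,  22. ]), array([396.4, 401.3,  22. ])]
[array([529.7, 432.7,  22. ]), array([552.8, 264.5,  22. ]), array([416.1, 254.8,  22. ]), array([410.8, 412.6,  22. ])]
beaker [ 339.4 -101.     0. ] [360.2 -94.    0. ] bottle [698.1 354.9   0. ]
```

View pics/c2.png

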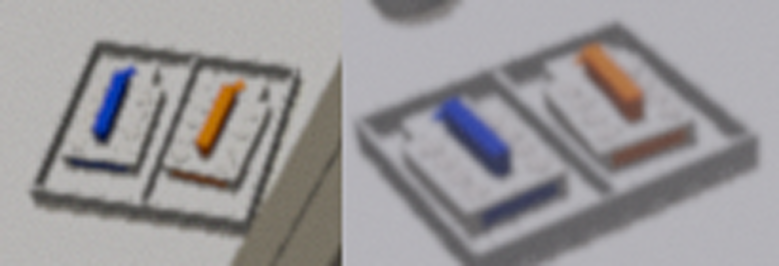

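The picture shows both cartridges in the kit with their noses on the far side (away from the robot), the blue one in the left compartment. Next I'll check obstacles and rib directions.

Run:
```python
from h import *
d=ctrl.get_image("side");t=ctrl.get_image("top")
print("lamp base",onz(d,440,213,0),"tipbox-ish",onz(d,388,228,0),"bin",onz(d,565,150,100),"device",onz(d,610,190,0))
k=3.8
T=lambda u,v,z=39:onz(t,165+u/k,215+v/k,z)
S=lambda u,v,z=39:onz(d,175+(u-342)/k,275+v/k,z)
print("blue top ends top-view",T(103,133),T(124,73)); print("side",S(497,158),S(450,106))
print("orange",T(204,148),T(234,86)); print("side",S(628,103),S(590,52))
# block near-edge bottom corners, z=3 (bottom) 
print("blue block near top corners z21",S(480,212,21),S(566,178,21),"orange",S(610,155,21),S(693,126,21))
print("top view", T(66,158,21),T(133,166,21),T(167,167,21),T(230,180,21))
for n,a in(("d",d),("t",t)):print(n,-np.array(a["R"]).T@a["t"])
```

```text
lamp base [ 638.6 -413.     0. ] tipbox-ish [ 642.8 -211.2    0. ] bin [  641.1 -1015.1   100. ] device [  465.  -1046.7     0. ]
blue top ends top-view [461.  371.1  39. ] [518.9 379.6  39. ]
side [456.1 383.1  39. ] [514.  386.6  39. ]
orange [467.9 291.6  39. ] [529.2 292.   39. ]
side [464.9 304.3  39. ] [522.3 300.7  39. ]
blue block near top corners z21 [441.1 400.2  21. ] [443.9 351.3  21. ] orange [450.  323.2  21. ] [449.9 273.5  21. ]
top view [443.1 397.6  21. ] [449.4 345.2  21. ] [455.3 319.8  21. ] [456.5 269.   21. ]
d [-333.2458993   641.34930674  631.47086254]
t [-220.59552729 -185.91487264 1131.41074278]
```

Request:
{"fn": "jog_arm", "kwargs": {
  "plan": [
    [0, 0, 0, 0, 0, 0.11],
    [0, 0, 0, 0, 0, 0.11],
    [0, 0, 0, 0, 0, 0.11],
    [0, 0, 0, 0, 0, 0.11],
    [0, 0, 0, 0, 0, 0.11]
  ],
  "jaw": 0
}}

```text
t: 0.72
ee_pos: [271.2, -563.0, 239.6]
orientation: [-3.137, 0.167, 0.0]
ft_force: [-0.1, 0.5, -0.0]
width: 58.1
grasp_force: 0.0
```

Request:
{"fn": "jog_arm", "kwargs": {
  "plan": [
    [0, 0, 0, 0, 0, 0.113],
    [5, -20, 0, 0, 0, 0],
    [10, -38, 0, 0, 0, 0],
    [10, -38, 0, 0, 0, 0],
    [10, -38, 0, 0, 0, 0]
  ]
}}

```text
t: 1.13
ee_pos: [334.0, -438.3, 239.5]
orientation: [-3.123, 0.338, 0.0]
ft_force: [0.9, 0.7, 0.1]
width: 25.0
grasp_force: 0.0
```

Request:
{"fn": "jog_arm", "kwargs": {
  "plan": [
    [11, -39.7, 0, 0, 0, 0],
    [11, -39.7, 0, 0, 0, 0],
    [11, -39.7, 0, 0, 0, 0],
    [11, -39.7, 0, 0, 0, 0],
    [11, -39.7, 0, 0, 0, 0]
  ]
}}

```text
t: 1.55
ee_pos: [430.3, -255.5, 239.9]
orientation: [3.123, -0.336, 0.001]
ft_force: [0.6, -0.7, -0.2]
width: 0.5
grasp_force: 0.0
```

Request:
{"fn": "jog_arm", "kwargs": {
  "plan": [
    [11, -39.7, 0, 0, 0, 0],
    [11, -39.7, 0, 0, 0, 0],
    [11, -39.7, 0, 0, 0, 0],
    [11, -39.7, 0, 0, 0, 0],
    [11, -39.7, 0, 0, 0, 0]
  ]
}}

```text
t: 1.97
ee_pos: [526.3, -73.0, 239.9]
orientation: [3.124, -0.336, 0.001]
ft_force: [1.0, -0.7, 0.4]
width: 0.6
grasp_force: 0.0
```

Request:
{"fn": "jog_arm", "kwargs": {
  "plan": [
    [11, -39.7, 0, 0, 0, 0],
    [11, -39.7, 0, 0, 0, 0],
    [0, 0, 0, 0, 0.1, 0],
    [0, 0, 0, 0, 0.1, 0],
    [0, 0, 0, 0, 0.1, 0]
  ]
}}

```text
t: 2.38
ee_pos: [564.9, -1.0, 239.9]
orientation: [3.057, -0.326, 0.47]
ft_force: [-0.6, -0.6, 0.2]
width: 0.1
grasp_force: 0.0
```

Request:
{"fn": "jog_arm", "kwargs": {
  "plan": [
    [0, 0, 0, 0, 0.1, 0],
    [0, 0, 0, 0, 0.1, 0],
    [0, 0, 0, 0, 0.1, 0],
    [0, 0, 0, 0, 0.1, 0],
    [0, 0, 0, 0, 0, 0]
  ]
}}

```text
t: 2.8
ee_pos: [563.6, -8.6, 242.7]
orientation: [2.9, -0.313, 0.945]
ft_force: [-0.1, 0.5, -1.0]
width: 0.2
grasp_force: 0.0
```

Run:
```python
from h import *
t=ctrl.get_image("top");cv2.imwrite("pics/top1.png",t["img"][:,:,::-1])
o=ctrl.get_obs();print(o['qpos'].round(2))
```

```text
[ 0.05  0.17  2.15 -0.66  0.26  2.43]
```

View pics/top1.png

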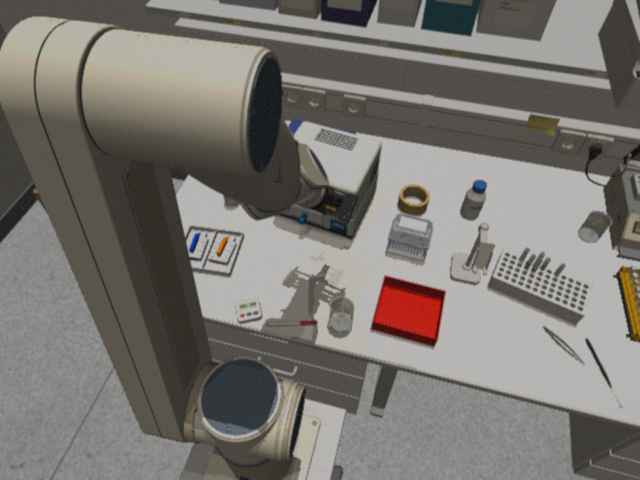

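The arm leans about 36°. The top view now shows the paddle (~338,226), the tab (~304,218), the analyser top and the bystanders. I'll triangulate by colour masks.

Run:
```python
from h import *
t=ctrl.get_image("top")
d=dict(ctrl.get_image("side"));d["img"]=cv2.imread("pics/side0.png")[:,:,::-1].copy()
for n,a,roi in(("top",t,(290,360,205,240)),("side",d,(255,345,215,245))):
    h=cv2.cvtColor(a["img"],cv2.COLOR_RGB2HSV);m=cv2.inRange(h,(95,110,40),(125,255,255));x0,x1,y0,y1=roi;k=np.zeros_like(m);k[y0:y1,x0:x1]=m[y0:y1,x0:x1]
    for c in cv2.findContours(k,0,2)[0]:
        if cv2.contourArea(c)>6: print(n,cv2.contourArea(c),cv2.boundingRect(c),np.round(cv2.minAreaRect(c),1) if 0 else cv2.minAreaRect(c))
print("model top: tab",proj(t,(642.5,91,65)),"pad",proj(t,(641.5,-14.5,51.5)),"side: tab",proj(d,(642.5,91,65)),"pad",proj(d,(641.5,-14.5,51.5)))
o=ctrl.get_obs();print(Rn.from_rotvec(o['orientation']).as_matrix().round(3),o['ee_pos'])
cv2.imwrite("pics/c3.png",cv2.resize(t["img"][190:250,270:370],None,fx=7,fy=7,interpolation=2)[:,:,::-1])
```

```text
top 48.0 (331, 220, 15, 13) ((337.8499755859375, 225.95001220703125), (16.76007080078125, 8.854376792907715), 18.434947967529297)
top 41.5 (298, 213, 9, 10) ((302.0, 217.50001525878906), (5.813776969909668, 9.838699340820312), 26.56505012512207)
side 20.0 (294, 230, 7, 6) ((297.5000305175781, 232.50003051757812), (7.071067810058594, 4.242640495300293), 45.0)
model top: tab (np.float64(302.5453595780459), np.float64(217.1820269933913)) pad (np.float64(336.69437851797056), np.float64(227.43953663427257)) side: tab (np.float64(296.4423984906134), np.float64(233.19583012347212)) pad (np.float64(331.50660745404235), np.float64(228.2575934817472))
[[ 0.789 -0.218  0.574]
 [-0.173 -0.976 -0.133]
 [ 0.59   0.006 -0.808]] [566.22496833  -8.46781877 244.03062731]
```

View pics/c3.png

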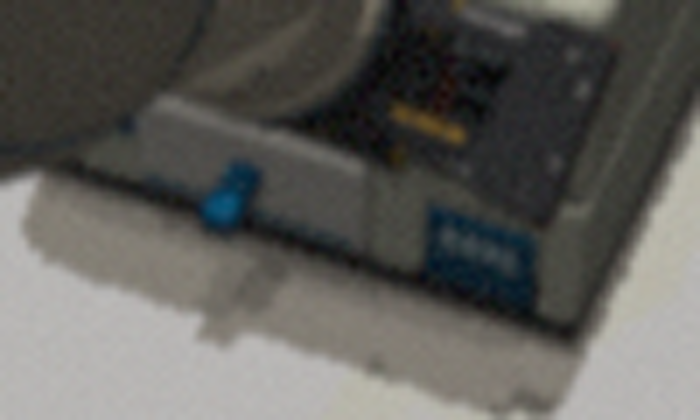

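Request:
{"fn": "jog_arm", "kwargs": {
  "plan": [
    [-21, -2.1, 27.7, 0, 0, 0],
    [-21, -2.1, 27.7, 0, 0, 0],
    [-21, -2.1, 27.7, 0, 0, 0],
    [-21, -2.1, 27.7, 0, 0, 0],
    [-21, -2.1, 27.7, 0, 0, 0]
  ]
}}

```text
t: 3.37
ee_pos: [580.7, -14.9, 127.2]
orientation: [2.989, -0.297, 0.8]
ft_force: [0.1, -1.0, 1.0]
width: 0.3
grasp_force: 0.0
```

Run:
```python
from h import *
o=ctrl.get_obs();print(o['qpos'].round(2),Rn.from_rotvec(o['orientation']).as_matrix().round(3),o['ee_pos'],goal((624,-10.5,68)))
```

```text
[-0.01  0.42  2.13 -0.8   0.11  2.54] [[ 0.849 -0.192  0.492]
 [-0.175 -0.981 -0.081]
 [ 0.498 -0.017 -0.867]] [580.67620275 -14.87806782 127.17174477] [  6.6 -11.6  72.2]
```

Request:
{"fn": "jog_arm", "kwargs": {
  "plan": [
    [0, 0, -10, 0, -0.09, 0],
    [0, 0, -10, 0, -0.09, 0],
    [0, 0, 0, 0.041, 0, -0.113],
    [0, 0, 0, 0.041, 0, -0.113],
    [0, 0, 0, 0.041, 0, -0.113]
  ]
}}

```text
t: 3.78
ee_pos: [577.5, -21.2, 135.2]
orientation: [3.033, -0.041, 0.694]
ft_force: [-0.6, 0.6, -0.8]
width: 0.4
grasp_force: 0.0
```

Request:
{"fn": "jog_arm", "kwargs": {
  "plan": [
    [0, 0, 0, 0.041, 0, -0.113],
    [0, 0, 0, 0, 0.08, 0],
    [0, 0, 0, 0, 0.08, 0],
    [0, 0, 0, 0, 0.08, 0],
    [0, 0, 0, 0, 0.08, 0]
  ]
}}

```text
t: 4.2
ee_pos: [577.7, -20.4, 143.9]
orientation: [-3.011, -0.061, -0.835]
ft_force: [0.5, -0.7, 1.2]
width: 0.7
grasp_force: 0.0
```

Run:
```python
from h import *
o=ctrl.get_obs();print(o['qpos'].round(2),Rn.from_rotvec(o['orientation']).as_matrix().round(3),o['ee_pos'],goal((624,-10.5,68)))
```

```text
[-0.09  0.38  2.14  0.74  0.11  0.72] [[ 0.857  0.042  0.514]
 [ 0.033 -0.999  0.026]
 [ 0.515 -0.005 -0.857]] [577.73286495 -20.42564577 143.86935682] [ 0.9 -7.6 89.1]
```

Request:
{"fn": "jog_arm", "kwargs": {
  "plan": [
    [0, 0, 0, 0.04, 0, -0.066],
    [0, 0, 0, 0.04, 0, -0.066],
    [0, 0, 0, 0, 0.08, 0],
    [0, 0, 0, 0, 0.08, 0],
    [0, 0, 0, 0, 0, 0]
  ]
}}

```text
t: 4.62
ee_pos: [575.4, -15.4, 141.9]
orientation: [-2.941, -0.23, -0.867]
ft_force: [-0.6, 0.4, 1.0]
width: 0.4
grasp_force: 0.0
```

Run:
```python
from h import *
o=ctrl.get_obs();R=Rn.from_rotvec(o['orientation']).as_matrix();print(o['qpos'].round(2),R.round(3),o['ee_pos'])
T=np.array((641.5,-14.5,60))-R@np.array([10,0,17]);print(T,goal(T-20*np.array([.977,-.213,0])))
```

```text
[-0.14  0.39  2.16  1.34  0.18 -0.01] [[ 0.83   0.161  0.534]
 [ 0.124 -0.987  0.105]
 [ 0.544 -0.021 -0.839]] [575.42830443 -15.35902094 141.9018336 ]
[624.12179698 -17.53299843  68.82037302] [-15.3   4.2  77.1]
```

Request:
{"fn": "jog_arm", "kwargs": {
  "plan": [
    [-4, 1, 19, 0, 0, 0],
    [-4, 1, 19, 0, 0, 0],
    [-4, 1, 20, 0, 0, 0],
    [-4, 1, 19, 0, 0, 0],
    [0, 0, 0, 0, 0, 0]
  ]
}}

```text
t: 5.03
ee_pos: [601.5, -12.9, 72.2]
orientation: [-2.942, -0.231, -0.862]
ft_force: [-0.6, -0.4, 0.5]
width: 0.4
grasp_force: 0.0
```

Run:
```python
from h import *
o=ctrl.get_obs();R=Rn.from_rotvec(o['orientation']).as_matrix();print(o['qpos'].round(2),R.round(3),o['ee_pos'])
T=np.array((641.5,-14.5,60))-R@np.array([10,0,17]);a=np.array([.977,-.213,0]);print(goal(T),R.T@a)
```

```text
[-0.12  0.57  2.11  2.04  0.19 -0.71] [[ 0.832  0.162  0.531]
 [ 0.125 -0.987  0.106]
 [ 0.541 -0.022 -0.841]] [601.51426435 -12.90107044  72.24443647]
[16.4  8.3 14.4] [0.78608338 0.36854061 0.49613379]
```

Request:
{"fn": "jog_arm", "kwargs": {
  "plan": [
    [7, 3.5, 6, 0, 0, 0],
    [8, 4, 7, 0, 0, 0],
    [2, 1, 1.2, 0, 0, 0],
    [1.5, 0.7, 1, 0, 0, 0],
    [0, 0, 0, 0, 0, 0]
  ]
}}

```text
t: 5.45
ee_pos: [625.7, -18.1, 72.4]
orientation: [-2.942, -0.233, -0.866]
ft_force: [-0.7, 0.1, 0.1]
width: 0.1
grasp_force: 0.0
```

Request:
{"fn": "jog_arm", "kwargs": {
  "plan": [
    [1.5, 0.7, 1, 0, 0, 0],
    [1.5, 0.7, 1, 0, 0, 0],
    [0, 0, 0, 0, 0, 0]
  ]
}}

```text
t: 5.7
ee_pos: [628.8, -18.8, 71.7]
orientation: [-2.942, -0.233, -0.864]
ft_force: [-2.6, -0.0, 1.5]
width: 0.4
grasp_force: 1.3
```

Request:
{"fn": "jog_arm", "kwargs": {
  "plan": [
    [1.6, 0.7, 1.1, 0, 0, 0],
    [1.6, 0.7, 1.1, 0, 0, 0],
    [0, 0, 0, 0, 0, 0]
  ]
}}

```text
t: 5.95
ee_pos: [633.4, -19.7, 71.4]
orientation: [-2.943, -0.233, -0.864]
ft_force: [-1.6, 0.7, 1.0]
width: 0.3
grasp_force: 1.1
```

Request:
{"fn": "jog_arm", "kwargs": {
  "plan": [
    [1.6, 0.7, 1.1, 0, 0, 0],
    [0, 0, 0, 0, 0, 0],
    [0, 0, 0, 0, 0, 0]
  ]
}}

```text
t: 6.2
ee_pos: [635.2, -20.0, 71.3]
orientation: [-2.942, -0.233, -0.864]
ft_force: [-2.4, 1.2, 2.3]
width: 0.5
grasp_force: 1.5
```

Run:
```python
from h import *
t=ctrl.get_image("top");s=ctrl.get_image("side")
cv2.imwrite("pics/c4.png",np.vstack([cv2.resize(a,(750,300),interpolation=2) for a in (t["img"][190:250,230:380],s["img"][195:255,225:375])])[:,:,::-1])
```

```text
(no output)
```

View pics/c4.png

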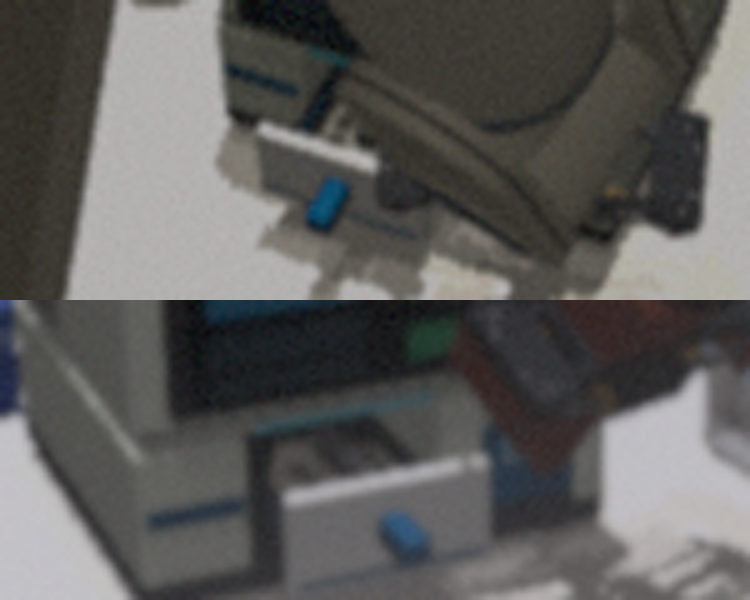

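The tray has popped out (tab at top-view crop (327,203), side crop (403,535)). I'll back off, raise and right the tool.

Request:
{"fn": "jog_arm", "kwargs": {
  "plan": [
    [-12, -5.5, -7.5, 0, 0, 0],
    [-24, -11, -15, 0, 0, 0],
    [-10, -4, -26, 0, 0, 0],
    [19, -1, -31, 0, 0, 0],
    [20, -1, -31, 0, 0, 0]
  ]
}}

```text
t: 6.72
ee_pos: [570.2, -8.3, 115.1]
orientation: [-2.932, -0.234, -0.858]
ft_force: [0.1, -0.3, -0.5]
width: 0.6
grasp_force: 0.0
```

Request:
{"fn": "jog_arm", "kwargs": {
  "plan": [
    [10, 0, -15, 0, -0.1, 0],
    [0, 0, 0, 0, -0.1, 0],
    [0, 0, 0, 0, -0.1, 0],
    [0, 0, 0, 0, -0.1, 0],
    [0, 0, 0, 0, -0.1, 0]
  ],
  "jaw": 50
}}

```text
t: 7.13
ee_pos: [575.8, 9.5, 120.6]
orientation: [-2.932, -0.271, -0.664]
ft_force: [0.8, -0.5, -1.3]
width: 30.4
grasp_force: 0.0
```

Request:
{"fn": "jog_arm", "kwargs": {
  "plan": [
    [0, 0, 0, 0, -0.07, 0],
    [0, 0, 0, 0, 0, 0.12],
    [0, 0, 0, 0, 0, 0.12],
    [0, 0, 0, 0, 0, 0.12],
    [0, 0, 0, 0, 0, 0]
  ]
}}

```text
t: 7.55
ee_pos: [576.5, 10.9, 120.8]
orientation: [-2.887, 0.255, -0.541]
ft_force: [-0.1, -0.7, -0.5]
width: 50.0
grasp_force: 0.0
```

Run:
```python
from h import *
t=ctrl.get_image("top");d=ctrl.get_image("side")
P=[]
for n,a,roi in(("top",t,(270,330,205,260)),("side",d,(285,330,285-0,320)) if 0 else ("side",d,(285,330,228,320))):
    h=cv2.cvtColor(a["img"],cv2.COLOR_RGB2HSV);m=cv2.inRange(h,(95,120,60),(125,255,255));x0,x1,y0,y1=roi;k=np.zeros_like(m);k[y0:y1,x0:x1]=m[y0:y1,x0:x1]
    for c in cv2.findContours(k,0,2)[0]:
        if cv2.contourArea(c)>6: print(n,cv2.contourArea(c),cv2.minAreaRect(c)); P.append(cv2.minAreaRect(c)[0])
if len(P)==2: print(tri(t,P[0],d,P[1]))
o=ctrl.get_obs();print(o['qpos'].round(2),Rn.from_rotvec(o['orientation']).as_matrix().round(3),o['ee_pos'])
cv2.imwrite("pics/top2.png",t["img"][:,:,::-1]);cv2.imwrite("pics/side2.png",d["img"][:,:,::-1])
```

```text
top 39.0 ((294.92645263671875, 229.9558563232422), (4.973458766937256, 9.946917533874512), 30.963756561279297)
side 19.5 ((305.5000305175781, 241.00003051757812), (6.7082037925720215, 4.472135543823242), 63.43495178222656)
(array([586.6,  97.8,  69.5]), [0.2, 0.2])
[-0.1   0.44  2.06  0.63  0.34  1.08] [[ 0.92  -0.125  0.372]
 [-0.195 -0.968  0.157]
 [ 0.341 -0.217 -0.915]] [576.2792687   10.93158958 120.69436049]
```

Add to h.py:
```python
def need(T,yaw,lean=0):
    o=ctrl.get_obs();R=Rn.from_rotvec(o['orientation']);c,s=np.cos(yaw),np.sin(yaw)
    G=Rn.from_matrix(np.array([[c,s,0],[s,-c,0],[0,0,-1.]]))*Rn.from_euler('y',lean)
    w=(R.inv()*G).as_rotvec();d=np.array(T)-o['ee_pos']
    print("pos",o['ee_pos'].round(1),"rot",w.round(3),"d now-axes",R.inv().apply(d).round(1),"d goal-axes",G.inv().apply(d).round(1),"q",o['qpos'].round(2))
```

```text
(no output)
```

Request:
{"fn": "jog_arm", "kwargs": {
  "plan": [
    [10, -7, -28, 0, 0, 0],
    [10, -7, -28, 0, 0, 0],
    [10, -7, -28, 0, 0, 0],
    [0, 0, 0, 0, 0, 0]
  ]
}}

```text
t: 7.98
ee_pos: [578.4, 11.8, 218.2]
orientation: [-2.887, 0.243, -0.555]
ft_force: [0.6, 0.0, 0.7]
width: 50.3
grasp_force: 0.0
```

```bash
python3 -c "
from h import *
need((592,100,120),-.215)"
```

```text
pos [578.4  11.8 218.2] rot [-0.232 -0.355  0.047] d now-axes [-39.1 -65.9 108.4] d goal-axes [ -5.5 -89.1  98.2] q [-0.1   0.26  2.01  0.39  0.53  1.33]
```

Request:
{"fn": "jog_arm", "kwargs": {
  "plan": [
    [0, 0, 0, -0.058, -0.089, 0.012],
    [0, 0, 0, -0.058, -0.089, 0.012],
    [0, 0, 0, -0.058, -0.089, 0.012],
    [0, 0, 0, -0.058, -0.089, 0.012],
    [-2, -25, 10, 0, 0, 0]
  ]
}}

```text
t: 8.4
ee_pos: [581.8, 35.6, 203.9]
orientation: [3.122, -0.341, -0.017]
ft_force: [0.6, -0.1, -0.7]
width: 50.2
grasp_force: 0.0
```

Request:
{"fn": "jog_arm", "kwargs": {
  "plan": [
    [-2, -32, 20, 0, 0, 0],
    [-2, -32, 20, 0, 0, 0],
    [0, 0, 0, 0, 0, 0],
    [0, 0, 0, 0, 0, 0]
  ]
}}

```text
t: 8.73
ee_pos: [587.0, 101.8, 160.5]
orientation: [-3.122, 0.335, 0.023]
ft_force: [0.2, 0.1, -0.1]
width: 50.3
grasp_force: 0.0
```

```bash
python3 -c "
from h import *
need((592,100,68),-.215)
t=ctrl.get_image('top');d=ctrl.get_image('side')
im=cv2.resize(d['img'][170:290,220:370],(750,600),interpolation=2);cv2.imwrite('pics/c5.png',im[:,:,::-1])"
```

```text
pos [587.  101.8 160.5] rot [0.    0.015 0.001] d now-axes [ 6.6  0.6 92.4] d goal-axes [ 5.3  0.7 92.5] q [0.15 0.49 1.74 0.01 0.93 1.93]
```

View pics/c5.png

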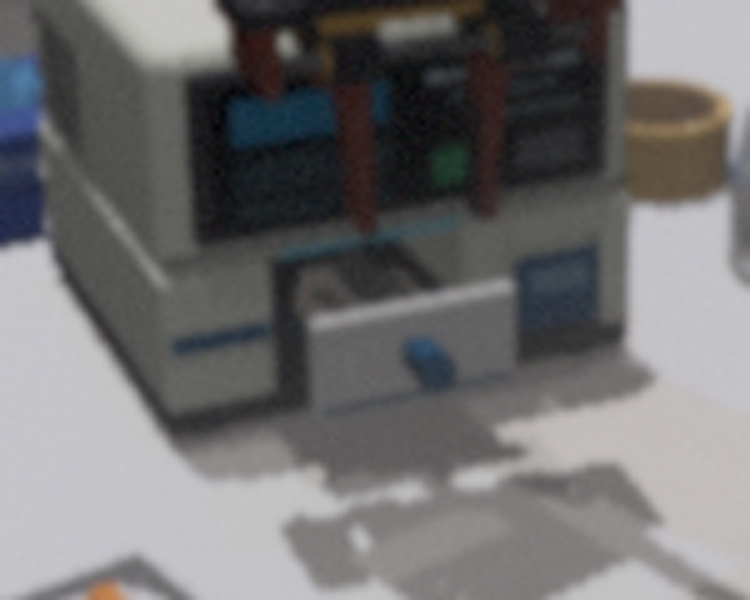

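The fingers are above the popped tray and the tab is at crop (428,362). I'll descend and grip it.

Request:
{"fn": "jog_arm", "kwargs": {
  "plan": [
    [1, 0.2, 30, 0, 0.015, 0],
    [1, 0.2, 30, 0, 0, 0],
    [1, 0.2, 22, 0, 0, 0],
    [0, 0, 11, 0, 0, 0],
    [0, 0, 0, 0, 0, 0]
  ]
}}

```text
t: 9.25
ee_pos: [589.6, 98.0, 67.8]
orientation: [3.122, -0.345, 0.001]
ft_force: [-0.2, -0.2, 0.3]
width: 49.8
grasp_force: 0.0
```

Request:
{"fn": "jog_arm", "kwargs": {
  "plan": [
    [0, 0, 0, 0, 0, 0],
    [0, 0, 0, 0, 0, 0],
    [0, 0, 0, 0, 0, 0],
    [0, 0, 0, 0, 0, 0],
    [0, 0, 0, 0, 0, 0]
  ],
  "jaw": 4
}}

```text
t: 9.67
ee_pos: [591.1, 98.5, 70.5]
orientation: [3.122, -0.341, 0.007]
ft_force: [-2.5, -21.0, 8.4]
width: 20.4
grasp_force: 10.8
```

Request:
{"fn": "jog_arm", "kwargs": {
  "plan": [
    [0, 0, 0, 0, 0, 0],
    [0, 0, 0, 0, 0, 0],
    [-5, 0, 0, 0, 0, 0],
    [-8, 0, 0, 0, 0, 0]
  ]
}}

```text
t: 10.0
ee_pos: [578.5, 98.6, 70.4]
orientation: [3.118, -0.338, 0.007]
ft_force: [-0.7, -23.4, 10.8]
width: 16.1
grasp_force: 30.0
```

Request:
{"fn": "jog_arm", "kwargs": {
  "plan": [
    [-5, 1, 0, 0, 0, 0],
    [-8, 0.5, 0, 0, 0, 0],
    [-8, 0.5, 0, 0, 0, 0],
    [0, 0, 0, 0, 0, 0]
  ]
}}

```text
t: 10.33
ee_pos: [555.5, 101.8, 70.4]
orientation: [3.119, -0.338, 0.003]
ft_force: [-3.7, -18.5, 10.0]
width: 16.7
grasp_force: 30.0
```

Request:
{"fn": "jog_arm", "kwargs": {
  "plan": [
    [-10, 1, -0.5, 0, 0, 0],
    [-10, 0.5, -0.5, 0, 0, 0],
    [0, 0, 0, 0, 0, 0]
  ]
}}

```text
t: 10.58
ee_pos: [534.3, 104.9, 70.5]
orientation: [3.118, -0.338, -0.0]
ft_force: [-3.8, -19.9, 4.3]
width: 16.5
grasp_force: 30.0
```

Request:
{"fn": "jog_arm", "kwargs": {
  "plan": [
    [-7, 2, -0.5, 0, 0, 0],
    [-6, 2, 0, 0, 0, 0],
    [-4, 0.3, 0, 0, 0, 0],
    [0, 0, 0, 0, 0, 0]
  ]
}}

```text
t: 10.92
ee_pos: [520.1, 106.6, 70.7]
orientation: [3.122, -0.34, 0.009]
ft_force: [3.2, -6.6, -7.7]
width: 16.6
grasp_force: 30.0
```

Request:
{"fn": "jog_arm", "kwargs": {
  "plan": [
    [-3, 0.2, 0, 0, 0, 0],
    [-2, 0.2, 0, 0, 0, 0],
    [0, 0, 0, 0, 0, 0]
  ]
}}

```text
t: 11.17
ee_pos: [519.8, 106.8, 71.0]
orientation: [3.123, -0.339, 0.022]
ft_force: [17.6, -14.4, -19.7]
width: 16.7
grasp_force: 30.6
```

Request:
{"fn": "jog_arm", "kwargs": {
  "plan": [
    [3, 0, 0, 0, 0, 0],
    [0, 0, 0, 0, 0, 0],
    [0, 0, 0, 0, 0, 0],
    [0, 0, 0, 0, 0, 0],
    [0, 0, 0, 0, 0, 0]
  ],
  "jaw": 50
}}

```text
t: 11.58
ee_pos: [517.5, 107.5, 70.9]
orientation: [-3.123, 0.343, -0.006]
ft_force: [-0.4, 0.0, 0.0]
width: 46.4
grasp_force: 0.0
```

Request:
{"fn": "jog_arm", "kwargs": {
  "plan": [
    [0, 0, -30, 0, 0, 0],
    [0, 0, -40, 0, 0, 0],
    [0, 0, -40, 0, 0, 0],
    [-30, 0, 0, 0, 0, 0],
    [0, 0, 0, 0, 0, 0]
  ]
}}

```text
t: 12.0
ee_pos: [485.4, 114.4, 182.4]
orientation: [-3.122, 0.343, -0.007]
ft_force: [-2.0, -0.1, -1.5]
width: 50.1
grasp_force: 0.0
```

Run:
```python
from h import *
t=ctrl.get_image('top');d=ctrl.get_image('side')
cv2.imwrite('pics/top3.png',t['img'][:,:,::-1]);cv2.imwrite('pics/side3.png',d['img'][:,:,::-1])
im=np.hstack([cv2.resize(t['img'][190:270,255:335],(400,400),interpolation=2),cv2.resize(d['img'][200:280,255:335],(400,400),interpolation=2)]);cv2.imwrite('pics/c6.png',im[:,:,::-1])
need((519.8,106.8,70),-.2)
```

```text
pos [487.3 114.  180.9] rot [-0.001 -0.004 -0.018] d now-axes [ 32.9   0.  111. ] d goal-axes [ 33.3   0.6 110.9] q [ 0.21  0.32  1.95 -0.    0.86  2.  ]
```

View pics/c6.png

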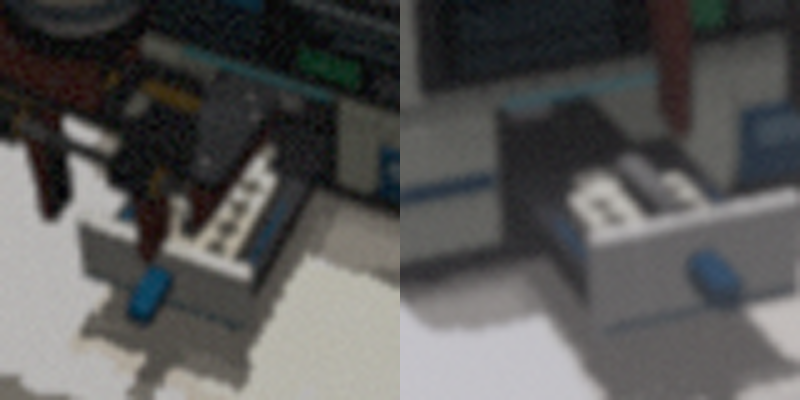

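The tray is fully out with the spent cartridge and its grey rib visible in the side crop ((620,160) to (665,205)). The panel top edge runs (80,222) to (250,280) in the top crop, and the tab is at (150,293). I'll fit the geometry now.

Run:
```python
from h import *
t=ctrl.get_image('top');d=ctrl.get_image('side')
ims={"t0":(t,"pics/top1.png",(290,320,205,240)),"s0":(d,"pics/side0.png",(285,310,225,245)),"t3":(t,"pics/top3.png",(270,300,235,262)),"s3":(d,"pics/side3.png",(385-100,335,245,270))}
P={}
for k,(a,f,(x0,x1,y0,y1)) in ims.items():
    h=cv2.cvtColor(cv2.imread(f),cv2.COLOR_BGR2HSV);m=cv2.inRange(h,(98,110,50),(120,255,255));z=np.zeros_like(m);z[y0:y1,x0:x1]=m[y0:y1,x0:x1]
    c=max(cv2.findContours(z,0,2)[0],key=cv2.contourArea);M=cv2.moments(c);P[k]=(M["m10"]/M["m00"],M["m01"]/M["m00"]);print(k,cv2.contourArea(c),np.round(P[k],1))
a,ea=tri(t,P["t0"],d,P["s0"]);b,eb=tri(t,P["t3"],d,P["s3"]);print(a,ea,b,eb,"yaw",np.degrees(np.arctan2(*(a-b)[[1,0]])),np.linalg.norm((a-b)[:2]))
T=lambda u,v,z:onz(t,255+u/5,190+v/5,z);S=lambda u,v,z:onz(d,255+(u-400)/5,200+v/5,z)
print("panel",T(80,222,90),T(250,282,90),S(590,243,90),S(800,188,90))
print("rib",S(618,163,81),S(668,208,81))
```

```text
t0 38.0 [302.  217.9]
s0 20.0 [297.5 232.6]
t3 40.0 [284.4 248. ]
s3 9.5 [317.2 253.8]
[636.8  90.9  68.7] [0.4, 0.4] [516.7 107.8  69.7] [0.6, 0.6] yaw -8.009845530834038 121.28322225270888
panel [537.7 152.8  90. ] [522.   48.4  90. ] [536.6 160.6  90. ] [530.7  49.7  90. ]
rib [614.9 100.5  81. ] [561.4 104.3  81. ]
```

Request:
{"fn": "jog_arm", "kwargs": {
  "plan": [
    [0, 0, 0, 0, 0, -0.068],
    [34, 0.7, 0, 0, 0, 0],
    [34, 0.7, 0, 0, 0, 0],
    [33, 0.6, 10, 0, 0, 0],
    [0, 0, 30, 0, 0, 0]
  ]
}}

```text
t: 12.62
ee_pos: [597.2, 96.1, 143.7]
orientation: [-3.13, 0.239, -0.025]
ft_force: [0.3, 0.0, -0.7]
width: 50.1
grasp_force: 0.0
```

Request:
{"fn": "jog_arm", "kwargs": {
  "plan": [
    [0, 0, 30, 0, 0, 0],
    [0, 0, 0, 0, 0, 0]
  ]
}}

```text
t: 12.78
ee_pos: [584.7, 95.5, 104.5]
orientation: [3.13, -0.238, -0.01]
ft_force: [-1.2, -0.6, -0.6]
width: 49.8
grasp_force: 0.0
```

```bash
python3 -c "
from h import *
need((587,97,82),-.148)"
```

```text
pos [584.7  95.5 104.5] rot [ 0.003  0.006 -0.004] d now-axes [ 2.2 -1.9 22.5] d goal-axes [ 2.1 -1.8 22.5] q [ 0.14  0.56  1.78 -0.    0.81  1.87]
```

Request:
{"fn": "jog_arm", "kwargs": {
  "plan": [
    [1, -1.5, 12, 0.003, 0.006, -0.004],
    [1, 0, 8, 0, 0, 0],
    [0, 0, 2.5, 0, 0, 0],
    [0, 0, 0, 0, 0, 0],
    [0, 0, 0, 0, 0, 0]
  ]
}}

```text
t: 13.2
ee_pos: [590.6, 97.8, 89.1]
orientation: [-3.131, 0.23, -0.016]
ft_force: [0.2, -0.0, 1.2]
width: 50.2
grasp_force: 0.0
```

Request:
{"fn": "jog_arm", "kwargs": {
  "plan": [
    [0, 0, 0, 0, 0, 0],
    [0, 0, 0, 0, 0, 0],
    [0, 0, 0, 0, 0, 0],
    [0, 0, 0, 0, 0, 0],
    [0, 0, 0, 0, 0, 0]
  ],
  "jaw": 4
}}

```text
t: 13.62
ee_pos: [590.3, 97.8, 88.7]
orientation: [-3.131, 0.231, -0.016]
ft_force: [-0.2, 0.1, 0.7]
width: 20.2
grasp_force: 0.0
```

Request:
{"fn": "jog_arm", "kwargs": {
  "plan": [
    [0, 0, 0, 0, 0, 0],
    [0, 0, 0, 0, 0, 0],
    [0, 0, 0, 0, 0, 0]
  ],
  "jaw": 4
}}

```text
t: 13.87
ee_pos: [590.2, 97.6, 88.5]
orientation: [-3.131, 0.231, -0.015]
ft_force: [-0.5, -0.9, 2.7]
width: 11.6
grasp_force: 30.0
```

```bash
python3 -c "
from h import *
need((587,97,82),-.148)"
```

```text
pos [590.2  97.6  88.5] rot [-0.003 -0.009  0.001] d now-axes [-3.1  1.1  6.5] d goal-axes [-3.   1.1  6.5] q [0.14 0.59 1.78 0.   0.77 1.86]
```

Request:
{"fn": "jog_arm", "kwargs": {
  "plan": [
    [0, 0, -15, 0, 0, 0],
    [0, 0, -35, 0, 0, 0],
    [0, 0, -40, 0, 0, 0],
    [0, 0, -20, 0, 0, 0],
    [0, 0, 0, 0, 0, 0]
  ]
}}

```text
t: 14.28
ee_pos: [592.0, 98.1, 203.4]
orientation: [-3.129, 0.23, -0.028]
ft_force: [0.7, 0.4, -2.3]
width: 11.8
grasp_force: 30.0
```

Run:
```python
from h import *
d=ctrl.get_image('side');t=ctrl.get_image('top');cv2.imwrite('pics/side4.png',d['img'][:,:,::-1]);cv2.imwrite('pics/top4.png',t['img'][:,:,::-1])
need((423,-260,190),-.148)
np.save("lift1.npy",np.r_[ctrl.get_obs()['ee_pos'],ctrl.get_obs()['orientation']])
p=np.array(proj(d,ctrl.get_obs()['ee_pos']));print(p)
x,y=int(p[0])-50,int(p[1])-30
cv2.imwrite('pics/c7.png',cv2.resize(d['img'][y:y+90,x:x+100],(700,630)[::1] if 0 else (660,594),interpolation=2)[:,:,::-1]);print(x,y)
```

```text
pos [589.2  97.6 198.7] rot [-0.004 -0.011  0.001] d now-axes [-112.1  378.1    6.2] d goal-axes [-111.6  378.2    8.7] q [0.14 0.43 1.73 0.   0.97 1.86]
[304.35072163 191.01338274]
254 161
```

View pics/c7.png

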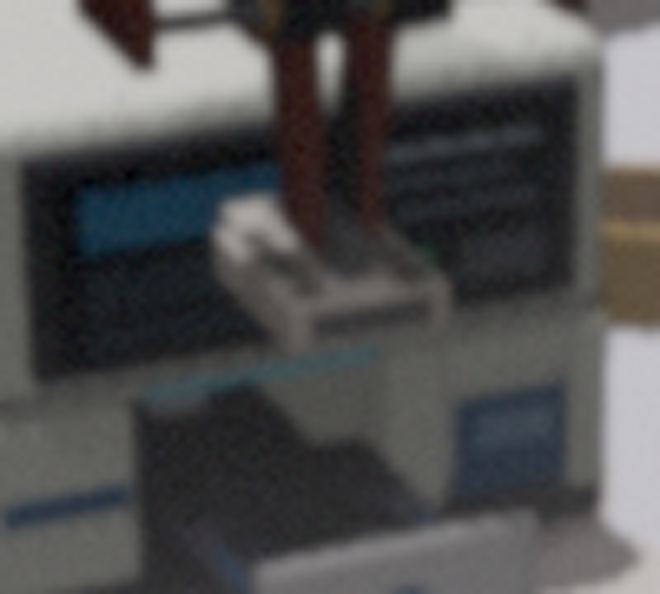

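The spent cartridge is held level, with its tail top edge at crop (292,312)–(445,285). That was my tenth picture, so the rest is numeric.

Run:
```python
from h import *
d=ctrl.get_image('side');L=np.load("lift1.npy")
R=Rn.from_rotvec(L[3:]).as_matrix()
for z in(-25.5,):
  for u,v in((292,312),(445,285)):
    p=onz(d,254+u/6.6,161+v/6.6,L[2]+z);print(p,(R.T@(p-L[:3])).round(1))
```

```text
[561.9 130.3 173.2] [-32.  -28.3  25.3]
[553.6  73.5 173.2] [-31.9  29.2  25.1]
```

Request:
{"fn": "jog_arm", "kwargs": {
  "plan": [
    [-11, 37.8, 0, 0, 0, 0],
    [-11, 37.8, 0, 0, 0, 0],
    [-11, 37.8, 0, 0, 0, 0],
    [-11, 37.8, 0, 0, 0, 0],
    [-11, 37.8, 0, 0, 0, 0]
  ]
}}

```text
t: 14.85
ee_pos: [504.6, -82.3, 195.1]
orientation: [-3.13, 0.229, -0.009]
ft_force: [0.8, -0.8, -2.0]
width: 11.7
grasp_force: 30.0
```

Request:
{"fn": "jog_arm", "kwargs": {
  "plan": [
    [-11, 37.8, 0, 0, 0, 0],
    [-11, 37.8, 0, 0, 0, 0],
    [-11, 37.8, 0, 0, 0, 0],
    [-11, 37.8, 0, 0, 0, 0],
    [-11, 37.8, 0, 0, 0, 0]
  ]
}}

```text
t: 15.27
ee_pos: [422.7, -261.0, 194.1]
orientation: [-3.129, 0.23, -0.01]
ft_force: [0.3, -1.3, -1.7]
width: 11.7
grasp_force: 30.0
```

Request:
{"fn": "jog_arm", "kwargs": {
  "plan": [
    [0, 0, 30, 0, 0, 0],
    [0, 0, 30, 0, 0, 0],
    [0, 0, 30, 0, 0, 0],
    [0, 0, 20, 0, 0, 0],
    [0, 0, 0, 0, 0, 0]
  ]
}}

```text
t: 15.68
ee_pos: [422.2, -257.8, 80.9]
orientation: [-3.125, 0.231, -0.001]
ft_force: [-0.5, 0.3, -1.5]
width: 12.0
grasp_force: 30.0
```

```bash
python3 -c "
from h import *
need((423,-260,47),-.148)"
```

```text
pos [ 422.2 -257.8   80.9] rot [-0.008  0.     0.   ] d now-axes [ 1.2  2.3 33.9] d goal-axes [ 1.1  2.  33.9] q [-0.58  0.49  2.01  0.01  0.65  1.13]
```

Request:
{"fn": "jog_arm", "kwargs": {
  "plan": [
    [0, 0, 12, 0, 0, 0],
    [0, 0, 10, 0, 0, 0],
    [0, 0, 6, 0, 0, 0],
    [0, 0, 0, 0, 0, 0],
    [0, 0, 0, 0, 0, 0]
  ]
}}

```text
t: 16.1
ee_pos: [426.2, -259.8, 58.2]
orientation: [-3.13, 0.23, -0.015]
ft_force: [0.6, 0.2, -0.9]
width: 11.6
grasp_force: 30.0
```

Request:
{"fn": "jog_arm", "kwargs": {
  "plan": [
    [0, 0, 2, 0, 0, 0],
    [0, 0, 0, 0, 0, 0],
    [0, 0, 0, 0, 0, 0]
  ]
}}

```text
t: 16.35
ee_pos: [426.6, -260.1, 56.6]
orientation: [-3.131, 0.231, -0.016]
ft_force: [0.0, 0.4, -0.8]
width: 11.5
grasp_force: 30.0
```

Run:
```python
from h import *
# measure spent: TCP and block tail via side/top intensity later
d=ctrl.get_image('side');t=ctrl.get_image('top')
cv2.imwrite('pics/side5.png',d['img'][:,:,::-1]);cv2.imwrite('pics/top5.png',t['img'][:,:,::-1])
need((423,-260,47),-.148)
```

```text
pos [ 426.5 -260.1   56.6] rot [-0.003 -0.01   0.001] d now-axes [-3.6  0.4  9.5] d goal-axes [-3.5  0.4  9.6] q [-0.58  0.54  2.01  0.01  0.58  1.13]
```

Request:
{"fn": "jog_arm", "kwargs": {
  "plan": [
    [0, 0, 5, 0, 0, 0],
    [0, 0, 3, 0, 0, 0],
    [0, 0, 0, 0, 0, 0],
    [0, 0, 0, 0, 0, 0]
  ]
}}

```text
t: 16.78
ee_pos: [426.1, -259.8, 47.8]
orientation: [-3.13, 0.231, -0.014]
ft_force: [-0.2, 0.1, -1.6]
width: 11.6
grasp_force: 30.0
```

Request:
{"fn": "jog_arm", "kwargs": {
  "plan": [
    [0, 0, 1.5, 0, 0, 0],
    [0, 0, 0, 0, 0, 0],
    [0, 0, 0, 0, 0, 0]
  ]
}}

```text
t: 17.03
ee_pos: [426.4, -260.0, 46.7]
orientation: [-3.131, 0.231, -0.015]
ft_force: [0.5, 0.8, -1.5]
width: 11.8
grasp_force: 30.0
```

Request:
{"fn": "jog_arm", "kwargs": {
  "plan": [
    [0, 0, 1.5, 0, 0, 0],
    [0, 0, 0, 0, 0, 0],
    [0, 0, 0, 0, 0, 0]
  ]
}}

```text
t: 17.28
ee_pos: [426.5, -260.0, 46.5]
orientation: [-3.131, 0.231, -0.016]
ft_force: [-3.6, 2.5, 17.7]
width: 11.9
grasp_force: 30.0
```

Request:
{"fn": "jog_arm", "kwargs": {
  "plan": [
    [0, 0, 0, 0, 0, 0],
    [0, 0, 0, 0, 0, 0],
    [0, 0, 0, 0, 0, 0],
    [0, 0, 0, 0, 0, 0]
  ],
  "jaw": 30
}}

```text
t: 17.62
ee_pos: [426.4, -260.0, 45.1]
orientation: [-3.131, 0.231, -0.015]
ft_force: [-0.4, -0.4, -0.5]
width: 29.7
grasp_force: 0.0
```

Request:
{"fn": "jog_arm", "kwargs": {
  "plan": [
    [0, 0, -30, 0, 0, 0],
    [0, 0, -40, 0, 0, 0],
    [0, 0, -40, 0, 0, 0],
    [0, 0, -20, 0, 0, 0],
    [0, 0, 0, 0, 0, 0]
  ]
}}

```text
t: 18.03
ee_pos: [427.5, -261.8, 179.5]
orientation: [3.132, -0.231, 0.027]
ft_force: [0.1, 0.2, -0.5]
width: 30.1
grasp_force: 0.0
```

```bash
python3 -c "
from h import *
need((490,381.5,180),.096)"
```

```text
pos [ 427.5 -261.8  179.5] rot [ 0.002 -0.017 -0.243] d now-axes [ -32.5 -645.5   -1.2] d goal-axes [ 1.239e+02 -6.343e+02 -5.000e-01] q [-0.58  0.32  1.96  0.01  0.85  1.13]
```

Request:
{"fn": "jog_arm", "kwargs": {
  "plan": [
    [0, 0, 0, 0, -0.008, -0.12],
    [0, 0, 0, 0, -0.008, -0.12],
    [7.7, -39.6, 0, 0, 0, 0],
    [7.7, -39.6, 0, 0, 0, 0],
    [7.7, -39.6, 0, 0, 0, 0]
  ]
}}

```text
t: 18.45
ee_pos: [436.2, -138.7, 174.0]
orientation: [-3.135, -0.142, 0.012]
ft_force: [1.0, -0.2, -0.4]
width: 30.3
grasp_force: 0.0
```

Request:
{"fn": "jog_arm", "kwargs": {
  "plan": [
    [7.7, -39.6, 0, 0, 0, 0],
    [7.7, -39.6, 0, 0, 0, 0],
    [7.7, -39.6, 0, 0, 0, 0],
    [7.7, -39.6, 0, 0, 0, 0],
    [7.7, -39.6, 0, 0, 0, 0]
  ]
}}

```text
t: 18.87
ee_pos: [456.1, 62.8, 174.5]
orientation: [-3.136, -0.146, 0.012]
ft_force: [-0.2, -0.1, -0.7]
width: 30.4
grasp_force: 0.0
```

Request:
{"fn": "jog_arm", "kwargs": {
  "plan": [
    [7.7, -39.6, 0, 0, 0, 0],
    [7.7, -39.6, 0, 0, 0, 0],
    [7.7, -39.6, 0, 0, 0, 0],
    [7.7, -39.6, 0, 0, 0, 0],
    [7.7, -39.6, 0, 0, 0, 0]
  ]
}}

```text
t: 19.28
ee_pos: [476.1, 263.5, 174.4]
orientation: [-3.137, -0.147, 0.012]
ft_force: [1.7, -1.0, -0.2]
width: 30.0
grasp_force: 0.0
```

Request:
{"fn": "jog_arm", "kwargs": {
  "plan": [
    [7.7, -39.6, 0, 0, 0, 0],
    [7.7, -39.6, 0, 0, 0, 0],
    [0, 0, 0, 0, 0, 0],
    [0, 0, 0, 0, 0, 0]
  ]
}}

```text
t: 19.62
ee_pos: [484.2, 343.5, 174.2]
orientation: [-3.137, -0.151, 0.012]
ft_force: [-0.5, -1.0, -0.4]
width: 30.0
grasp_force: 0.0
```

Run:
```python
from h import *
need((490,381.5,120),.096)
t=ctrl.get_image('top');d=ctrl.get_image('side');cv2.imwrite('pics/top6.png',t['img'][:,:,::-1]);cv2.imwrite('pics/side6.png',d['img'][:,:,::-1])
for n,a in(("top",t),("side",d)):
    h=cv2.cvtColor(a["img"],cv2.COLOR_RGB2HSV)
    for nm,lo,hi in(("white",(0,0,95),(180,70,255)),):
        m=cv2.inRange(h,lo,hi)
        pts=np.array([proj(a,p) for p in((352,-328,3),(352,-190,3),(495,-190,3),(495,-328,3))]).astype(int)
        k=np.zeros_like(m);cv2.fillConvexPoly(k,pts,255);m&=k
        for c in cv2.findContours(m,0,2)[0]:
            if cv2.contourArea(c)>60: print(n,cv2.contourArea(c),[[int(q) for q in p] for p in cv2.approxPolyDP(cv2.convexHull(c),2,True).reshape(-1,2)],[onz(a,*p,21)[:2] for p in cv2.boxPoints(cv2.minAreaRect(c))])
```

```text
pos [484.2 343.5 174.2] rot [-0.002  0.007  0.   ] d now-axes [  9.9 -37.2  54.2] d goal-axes [  9.4 -37.3  54.2] q [0.59 0.46 1.74 0.01 0.94 2.07]
top 172.0 [[375, 333], [377, 331], [424, 344], [427, 348], [378, 336]] [array([ 342.9, -188.2]), array([ 356.1, -188.6]), array([ 354.6, -324.9]), array([ 341.7, -323.6])]
top 615.0 [[406, 296], [417, 299], [420, 307], [412, 330], [392, 323], [400, 300]] [array([ 389.3, -224. ]), array([ 485.5, -237.8]), array([ 475.9, -298.1]), array([ 381.2, -281.8])]
side 84.5 [[496, 258], [455, 272]] [array([ 347.1, -170.4]), array([ 344.9, -311.3]), array([ 332.5, -301. ]), array([ 335.3, -162.1])]
side 437.0 [[469, 250], [438, 262], [417, 249], [452, 238]] [array([ 477.4, -169.3]), array([ 473. , -337.1]), array([ 391.1, -271.2]), array([ 399.7, -117.8])]
```

The spent cartridge lies flat in the red tray with its centre at (433,-260). That puts its origin 6.4 mm ahead of the TCP at grip, so the seat is at about (596.5,96.7). Now I'll refine the blue rib.

Run:
```python
from h import *
t=ctrl.get_image('top');d=ctrl.get_image('side')
for f,a,roi,nm in(("pics/top1.png",t,(180,210,225,265),"blue"),("pics/side3.png",d,(185,235,290,330),"blue"),("pics/side0.png",d,(185,235,290,330),"blue")):
    h=cv2.cvtColor(cv2.imread(f),cv2.COLOR_BGR2HSV);m=cv2.inRange(h,(105,130,60),(130,255,255));k=np.zeros_like(m);x0,x1,y0,y1=roi;k[y0:y1,x0:x1]=m[y0:y1,x0:x1]
    ys,xs=np.nonzero(k);q=np.c_[xs,ys].astype(float)
    W=np.array([onz(a,*p,34)[:2] for p in q]);c=W.mean(0);u,s,v=np.linalg.svd(W-c);pr=(W-c)@v[0];print(f,len(q),"centroid",c.round(1),"yaw",np.degrees(np.arctan2(v[0][1],v[0][0])),"range",pr.min().round(1),pr.max().round(1))
# white block in the kit, top1 image, near-blue roi
im=cv2.cvtColor(cv2.imread("pics/top1.png"),cv2.COLOR_BGR2HSV)
poly=np.array([proj(t,p) for p in((425,415,3),(550,430,3),(555,345,3),(432,335,3))]).astype(int)
m=cv2.inRange(im,(0,0,150),(180,60,255));k=np.zeros_like(m);cv2.fillConvexPoly(k,poly,255)
V=im[...,2].copy();V[k==0]=0
x0,y0=poly.min(0);x1,y1=poly.max(0)
print(x0,y0);print("\n".join(" ".join(f"{v:3d}" for v in r) for r in V[y0:y1+1,x0:x1+1]))
```

```text
pics/top1.png 71 centroid [494.3 381. ] yaw -173.26697972995575 range -33.0 31.3
pics/side3.png 79 centroid [496. 382.] yaw -173.87087428517407 range -28.8 28.7
pics/side0.png 84 centroid [496.4 382.2] yaw -173.41610382765185 range -29.7 29.2
175 230
  0   0   0   0   0   0   0   0   0   0   0   0   0 114  71  83 135   0   0   0   0   0   0   0   0   0   0   0   0   0   0   0   0   0   0   0   0   0   0   0   0
  0   0   0   0   0   0   0   0   0   0   0   0   0  95  73 119 166 182 176 176 180 170 169 173   0   0   0   0   0   0   0   0   0   0   0   0   0   0   0   0   0
  0   0   0   0   0   0   0   0   0   0   0   0 122  74  93 151 183 184 185 182 176 175 176 179 177 167 173 178 178 179   0   0   0   0   0   0   0   0   0   0   0
  0   0   0   0   0   0   0   0   0   0   0   0  94  74 123 168 184 183 181 172 167 171 174 169 165 162 170 184 183 182 168 136 162 178 178 176 177   0   0   0   0
  0   0   0   0   0   0   0   0   0   0   0 130  73  91 148 177 179 180 176 169 169 173 167 147 156 157 172 182 184 179 144 119 158 179 187 184 184 185 185 166 107
  0   0   0   0   0   0   0  
[... 4682 characters left out ...]
   0   0   0   0   0   0   0   0   0   0   0
  0   0   0   0  55  54  61  61  61  57  60  55  59  57  59  84 145 178 185 183 181 184 183 184 184 182 182 167 115   0   0   0   0   0   0   0   0   0   0   0   0
  0   0   0   0   0   0   0   0   0   0   0  53  58  57  58  75 130 168 185 184 184 185 183 183 182 185 182 146  89   0   0   0   0   0   0   0   0   0   0   0   0
  0   0   0   0   0   0   0   0   0   0   0   0   0   0   0   0   0 155 179 181 184 181 180 180 178 181 175 132   0   0   0   0   0   0   0   0   0   0   0   0   0
  0   0   0   0   0   0   0   0   0   0   0   0   0   0   0   0   0   0   0   0   0   0   0   0 166 180 173 132   0   0   0   0   0   0   0   0   0   0   0   0   0
```

Request:
{"fn": "jog_arm", "kwargs": {
  "plan": [
    [4, -18, 20, 0, 0.007, -0.018],
    [4, -17.4, 30, 0, 0, 0],
    [0, 0, 30, 0, 0, 0],
    [0, 0, 24, 0, 0, 0],
    [0, 0, 0, 0, 0, 0]
  ],
  "jaw": 44
}}

```text
t: 20.23
ee_pos: [486.7, 375.0, 67.5]
orientation: [3.135, 0.172, -0.009]
ft_force: [-0.4, -1.0, -0.6]
width: 43.8
grasp_force: 0.0
```

Request:
{"fn": "jog_arm", "kwargs": {
  "plan": [
    [0, 0, 0, 0, 0, 0],
    [0, 0, 0, 0, 0, 0]
  ]
}}

```text
t: 20.4
ee_pos: [490.2, 377.9, 73.4]
orientation: [-3.133, -0.172, -0.003]
ft_force: [-0.1, 0.1, 1.0]
width: 43.9
grasp_force: 0.0
```

```bash
python3 -c "
from h import *
need((488,379.5,43),.113)"
```

```text
pos [490.2 377.9  73.4] rot [-0.003 -0.002 -0.003] d now-axes [-2.  -1.8 30.4] d goal-axes [-2.  -1.9 30.4] q [0.64 0.63 1.73 0.   0.77 2.1 ]
```

Request:
{"fn": "jog_arm", "kwargs": {
  "plan": [
    [-2, -1.8, 12, -0.003, -0.002, -0.003],
    [0, 0, 9, 0, 0, 0],
    [0, 0, 5, 0, 0, 0],
    [0, 0, 3, 0, 0, 0],
    [0, 0, 0, 0, 0, 0]
  ]
}}

```text
t: 20.82
ee_pos: [486.7, 379.6, 42.4]
orientation: [3.136, 0.179, -0.003]
ft_force: [-0.3, 0.1, -0.0]
width: 43.9
grasp_force: 0.0
```

Request:
{"fn": "jog_arm", "kwargs": {
  "plan": [
    [0, 0, 0, 0, 0, 0],
    [0, 0, 0, 0, 0, 0],
    [0, 0, 0, 0, 0, 0],
    [0, 0, 0, 0, 0, 0],
    [0, 0, 0, 0, 0, 0]
  ],
  "jaw": 4
}}

```text
t: 21.23
ee_pos: [487.3, 380.0, 43.4]
orientation: [3.136, 0.179, -0.001]
ft_force: [0.9, 0.8, -0.6]
width: 14.2
grasp_force: 0.0
```

Request:
{"fn": "jog_arm", "kwargs": {
  "plan": [
    [0, 0, 0, 0, 0, 0],
    [0, 0, 0, 0, 0, 0],
    [0, 0, 0, 0, 0, 0]
  ]
}}

```text
t: 21.48
ee_pos: [487.2, 379.9, 43.4]
orientation: [3.136, 0.179, -0.001]
ft_force: [-0.5, -0.7, 1.7]
width: 11.8
grasp_force: 30.0
```

```bash
python3 -c "
from h import *
need((488,379.5,43),.113)"
```

```text
pos [487.2 379.9  43.4] rot [0.    0.    0.001] d now-axes [0.7 0.5 0.4] d goal-axes [0.7 0.5 0.4] q [0.64 0.68 1.74 0.   0.73 2.1 ]
```

Request:
{"fn": "jog_arm", "kwargs": {
  "plan": [
    [0, 0, -8, 0, 0, 0],
    [0, 0, -20, 0, 0, 0],
    [0, 0, -30, 0, 0, 0],
    [0, 0, -30, 0, 0, 0],
    [0, 0, -28, 0, 0, 0]
  ]
}}

```text
t: 21.9
ee_pos: [486.9, 379.7, 160.8]
orientation: [3.136, 0.179, -0.002]
ft_force: [1.1, -0.0, -1.5]
width: 11.8
grasp_force: 30.0
```

Request:
{"fn": "jog_arm", "kwargs": {
  "plan": [
    [0, 0, -14, 0, 0, 0],
    [0, 0, -6, 0, 0, 0.06],
    [0, 0, 0, 0, 0, 0.08],
    [0, 0, 0, 0, 0, 0.08],
    [0, 0, 0, 0, 0, 0.041]
  ]
}}

```text
t: 22.32
ee_pos: [487.1, 379.8, 179.9]
orientation: [3.132, -0.237, -0.001]
ft_force: [-1.0, 0.1, -2.5]
width: 11.7
grasp_force: 30.0
```

Request:
{"fn": "jog_arm", "kwargs": {
  "plan": [
    [6, 17, 0, 0, 0, 0],
    [11, 30, 0, 0, 0, 0],
    [13, 36, 0, 0, 0, 0],
    [13, 38, 0, 0, 0, 0],
    [13, 38, 0, 0, 0, 0]
  ]
}}

```text
t: 22.73
ee_pos: [519.1, 213.0, 179.6]
orientation: [3.133, -0.229, -0.001]
ft_force: [0.4, -0.6, -1.5]
width: 11.7
grasp_force: 30.0
```

Request:
{"fn": "jog_arm", "kwargs": {
  "plan": [
    [13, 38, 0, 0, 0, 0],
    [12, 35, 0, 0, 0, 0],
    [8, 22, 0, 0, 0, 0],
    [4, 10, 0, 0, 0, 0],
    [0, 0, 0, 0, 0, 0]
  ]
}}

```text
t: 23.15
ee_pos: [540.9, 103.2, 179.6]
orientation: [3.132, -0.235, -0.001]
ft_force: [-0.1, -0.9, -0.8]
width: 11.5
grasp_force: 30.0
```

Request:
{"fn": "jog_arm", "kwargs": {
  "plan": [
    [0, 0, 0, 0, 0, 0],
    [0, 0, 0, 0, 0, 0]
  ]
}}

```text
t: 23.32
ee_pos: [540.3, 106.2, 179.3]
orientation: [3.133, -0.23, -0.001]
ft_force: [0.4, 0.8, -1.8]
width: 12.0
grasp_force: 30.0
```

```bash
python3 -c "
from h import *
need((591,97.5,150),-.148)
d=ctrl.get_image('side');cv2.imwrite('pics/side7.png',d['img'][:,:,::-1])
o=ctrl.get_obs();print(o['moment'].round(2),o['ft_force'].round(1))
h=cv2.cvtColor(d['img'],cv2.COLOR_RGB2HSV);m=cv2.inRange(h,(105,130,60),(130,255,255));p=proj(d,o['ee_pos']);print(p)
k=np.zeros_like(m);x,y=int(p[0]),int(p[1]);k[y-20:y+40,x-25:x+30]=m[y-20:y+40,x-25:x+30];ys,xs=np.nonzero(k);print(len(xs),xs.min(),xs.max(),ys.min(),ys.max())
R=Rn.from_rotvec(o['orientation']).as_matrix()
for i in np.argsort(ys)[-8:]:print(xs[i],ys[i],(R.T@(onz(d,xs[i],ys[i],o['ee_pos'][2]-13)-o['ee_pos'])).round(1))"
```

```text
pos [540.3 106.2 179.3] rot [0.    0.001 0.002] d now-axes [51.4  1.3 29.3] d goal-axes [51.4  1.2 29.3] q [0.17 0.4  1.84 0.   0.91 1.89]
[0.06 0.03 0.01] [ 0.4 -0.1 -0.5]
(np.float64(312.2663289401784), np.float64(206.8215671139902))
51 312 325 209 228
317 218 [-32.9  -2.9  13. ]
325 225 [-72.2  -1.5  13. ]
317 226 [-69.7 -19.1  13. ]
319 226 [-71.3 -15.2  13. ]
320 226 [-72.3 -13.2  13. ]
314 227 [-71.5 -26.9  13. ]
315 227 [-72.4 -24.9  13. ]
312 228 [-74.2 -32.7  13. ]
```

Request:
{"fn": "jog_arm", "kwargs": {
  "plan": [
    [7, 0.4, 0, 0, 0, 0],
    [13, 0.4, 0, 0, 0, 0],
    [16, 0.4, 0, 0, 0, 0],
    [10, 0, 0, 0, 0, 0],
    [5.4, 0, 0, 0, 0, 0]
  ]
}}

```text
t: 23.78
ee_pos: [592.7, 97.1, 179.2]
orientation: [3.133, -0.229, 0.0]
ft_force: [-0.4, -0.2, -0.5]
width: 11.9
grasp_force: 30.0
```

Request:
{"fn": "jog_arm", "kwargs": {
  "plan": [
    [0, 0, 8, 0, 0, 0],
    [0, 0, 16, 0, 0, 0],
    [0, 0, 18, 0, 0, 0],
    [0, 0, 16, 0, 0, 0],
    [0, 0, 8, 0, 0, 0]
  ]
}}

```text
t: 24.2
ee_pos: [589.1, 96.5, 110.6]
orientation: [3.132, -0.23, -0.007]
ft_force: [-0.1, -0.4, -1.8]
width: 11.9
grasp_force: 30.0
```

Request:
{"fn": "jog_arm", "kwargs": {
  "plan": [
    [0, 0, 4, 0, 0, 0],
    [0, 0, 0, 0, 0, 0],
    [0, 0, 0, 0, 0, 0]
  ]
}}

```text
t: 24.45
ee_pos: [591.3, 96.5, 109.5]
orientation: [3.133, -0.231, -0.001]
ft_force: [0.0, -0.1, -1.6]
width: 11.5
grasp_force: 30.0
```

```bash
python3 -c "
from h import *
need((591,97.5,102),-.148)
o=ctrl.get_obs();print(o['moment'].round(2),o['ft_force'].round(1))"
```

```text
pos [591.3  96.5 109.5] rot [0.    0.    0.001] d now-axes [-0.4 -0.9  7.5] d goal-axes [-0.4 -0.9  7.5] q [ 0.14  0.56  1.77 -0.    0.82  1.86]
[0.05 0.08 0.02] [ 0.  -0.1 -1.6]
```

Request:
{"fn": "jog_arm", "kwargs": {
  "plan": [
    [0, -0.9, 4, 0, 0, 0],
    [0, 0, 4, 0, 0, 0],
    [0, 0, 2, 0, 0, 0],
    [0, 0, 0, 0, 0, 0]
  ]
}}

```text
t: 24.78
ee_pos: [591.0, 97.2, 98.9]
orientation: [3.133, -0.231, -0.002]
ft_force: [0.3, 0.2, -1.3]
width: 11.6
grasp_force: 30.0
```

Request:
{"fn": "jog_arm", "kwargs": {
  "plan": [
    [0, 0, 2, 0, 0, 0],
    [0, 0, 0, 0, 0, 0],
    [0, 0, 0, 0, 0, 0]
  ]
}}

```text
t: 25.03
ee_pos: [591.5, 97.3, 97.3]
orientation: [3.133, -0.231, -0.0]
ft_force: [0.1, -0.6, -1.1]
width: 12.1
grasp_force: 30.0
```

Request:
{"fn": "jog_arm", "kwargs": {
  "plan": [
    [0, 0, 1.5, 0, 0, 0],
    [0, 0, 0, 0, 0, 0],
    [0, 0, 0, 0, 0, 0]
  ]
}}

```text
t: 25.28
ee_pos: [592.0, 97.3, 96.4]
orientation: [3.133, -0.231, 0.001]
ft_force: [-0.7, -0.8, 4.9]
width: 11.9
grasp_force: 30.0
```

```bash
python3 -c "
from h import *
need((591,97.5,85.4),-.148)
o=ctrl.get_obs();print(o['moment'].round(2),o['ft_force'].round(1))"
```

```text
pos [592.   97.3  96.4] rot [ 0.    -0.001  0.001] d now-axes [-1.  -0.1 11. ] d goal-axes [-1.  -0.1 11. ] q [ 0.14  0.58  1.77 -0.    0.79  1.86]
[-0.07 -0.13 -0.02] [-0.7 -0.8  4.9]
```

Request:
{"fn": "jog_arm", "kwargs": {
  "plan": [
    [0, 0, -3, 0, 0, 0],
    [-3, 0, 0, 0, 0, 0],
    [0, 0, 0, 0, 0, 0]
  ]
}}

```text
t: 25.53
ee_pos: [587.5, 97.7, 98.5]
orientation: [3.133, -0.231, -0.003]
ft_force: [-0.4, 0.8, -1.9]
width: 12.0
grasp_force: 30.0
```

Request:
{"fn": "jog_arm", "kwargs": {
  "plan": [
    [0, 0, 2, 0, 0, 0],
    [0, 0, 1.5, 0, 0, 0],
    [0, 0, 0, 0, 0, 0],
    [0, 0, 0, 0, 0, 0]
  ]
}}

```text
t: 25.87
ee_pos: [588.1, 97.7, 94.8]
orientation: [3.133, -0.231, -0.002]
ft_force: [-0.0, 0.3, -1.1]
width: 12.0
grasp_force: 30.0
```

```bash
python3 -c "
from h import *
need((591,97.5,85.4),-.148)
o=ctrl.get_obs();print(o['moment'].round(2),o['ft_force'].round(1))"
```

```text
pos [588.1  97.7  94.8] rot [0.001 0.001 0.001] d now-axes [ 2.9 -0.3  9.4] d goal-axes [ 2.9 -0.2  9.4] q [ 0.14  0.58  1.78 -0.    0.79  1.86]
[-0.    0.01 -0.  ] [-0.   0.3 -1.1]
```

Request:
{"fn": "jog_arm", "kwargs": {
  "plan": [
    [-0.5, 0, 2, 0, 0, 0],
    [0, 0, 2, 0, 0, 0],
    [0, 0, 1, 0, 0, 0],
    [0, 0, 0, 0, 0, 0]
  ]
}}

```text
t: 26.2
ee_pos: [587.6, 97.8, 89.8]
orientation: [3.133, -0.231, -0.002]
ft_force: [0.6, 0.4, -1.6]
width: 11.7
grasp_force: 30.0
```

Request:
{"fn": "jog_arm", "kwargs": {
  "plan": [
    [0, 0, 1.5, 0, 0, 0],
    [0, 0, 1, 0, 0, 0],
    [0, 0, 0, 0, 0, 0],
    [0, 0, 0, 0, 0, 0]
  ]
}}

```text
t: 26.53
ee_pos: [587.8, 97.8, 87.6]
orientation: [3.133, -0.231, -0.001]
ft_force: [-0.2, 0.9, -0.9]
width: 11.6
grasp_force: 30.0
```

Request:
{"fn": "jog_arm", "kwargs": {
  "plan": [
    [0, 0, 1, 0, 0, 0],
    [0, 0, 0, 0, 0, 0],
    [0, 0, 0, 0, 0, 0]
  ]
}}

```text
t: 26.78
ee_pos: [587.8, 97.8, 86.7]
orientation: [3.133, -0.231, -0.001]
ft_force: [-0.1, 0.5, -0.4]
width: 12.0
grasp_force: 30.0
```

```bash
python3 -c "
from h import *
need((591,97.5,85.4),-.148)
o=ctrl.get_obs();print(o['moment'].round(2),o['ft_force'].round(1))"
```

```text
pos [587.8  97.8  86.7] rot [0.    0.001 0.001] d now-axes [ 3.2 -0.2  1.3] d goal-axes [ 3.2 -0.2  1.3] q [ 0.14  0.59  1.78 -0.    0.77  1.86]
[ 0.01  0.05 -0.01] [-0.1  0.5 -0.4]
```

Request:
{"fn": "jog_arm", "kwargs": {
  "plan": [
    [0, 0, 1, 0, 0, 0],
    [0, 0, 0, 0, 0, 0],
    [0, 0, 0, 0, 0, 0]
  ]
}}

```text
t: 27.03
ee_pos: [587.8, 97.8, 85.6]
orientation: [3.133, -0.231, -0.001]
ft_force: [0.2, 0.3, -1.8]
width: 11.7
grasp_force: 30.0
```

Request:
{"fn": "jog_arm", "kwargs": {
  "plan": [
    [0, 0, 0.7, 0, 0, 0],
    [0, 0, 0, 0, 0, 0],
    [0, 0, 0, 0, 0, 0]
  ]
}}

```text
t: 27.28
ee_pos: [588.1, 97.7, 85.4]
orientation: [3.133, -0.231, -0.0]
ft_force: [-0.2, -0.3, 2.3]
width: 11.6
grasp_force: 30.0
```

```bash
python3 -c "
from h import *
o=ctrl.get_obs();print(o['moment'].round(2),o['ft_force'].round(1),o['ee_pos'])"
```

```text
[-0.08  0.19 -0.01] [-0.2 -0.3  2.3] [588.07529012  97.73356668  85.35916489]
```

The cartridge has reached the bed floor exactly at the expected height (TCP 85.4), so I'll release and go round to push.

Request:
{"fn": "jog_arm", "kwargs": {
  "plan": [
    [0, 0, 0, 0, 0, 0],
    [0, 0, 0, 0, 0, 0],
    [0, 0, 0, 0, 0, 0],
    [0, 0, 0, 0, 0, 0]
  ],
  "jaw": 30
}}

```text
t: 27.62
ee_pos: [587.7, 97.8, 84.9]
orientation: [3.133, -0.231, -0.001]
ft_force: [-0.1, -0.1, -0.9]
width: 29.8
grasp_force: 0.0
```

Request:
{"fn": "jog_arm", "kwargs": {
  "plan": [
    [0, 0, -10, 0, 0, 0],
    [0, 0, -30, 0, 0, 0],
    [0, 0, -30, 0, 0, 0],
    [0, 0, -30, 0, 0, 0],
    [-20, 0, 0, 0, 0, 0]
  ]
}}

```text
t: 28.03
ee_pos: [574.3, 101.1, 191.9]
orientation: [-3.131, 0.232, -0.019]
ft_force: [0.8, 0.4, 1.1]
width: 29.9
grasp_force: 0.0
```

Request:
{"fn": "jog_arm", "kwargs": {
  "plan": [
    [-30, 0, 0, 0, 0, 0],
    [-30, 0.5, 0, 0, 0, 0],
    [-30, 0.5, 0, 0, 0, 0],
    [-24, 0.7, 0, 0, 0, 0],
    [0, 0, 0, 0, 0.09, 0]
  ],
  "jaw": 0
}}

```text
t: 28.45
ee_pos: [452.9, 115.7, 185.5]
orientation: [3.123, -0.23, 0.138]
ft_force: [0.9, -0.9, -0.5]
width: 1.6
grasp_force: 0.0
```

Request:
{"fn": "jog_arm", "kwargs": {
  "plan": [
    [0, 0, 0, 0, 0.09, 0],
    [0, 0, 0, 0, 0.08, 0],
    [0, 0, 0, 0, 0, 0],
    [0, 0, 0, 0, 0, 0]
  ]
}}

```text
t: 28.78
ee_pos: [454.4, 116.0, 185.6]
orientation: [3.088, -0.226, 0.4]
ft_force: [0.2, -0.4, 0.5]
width: 0.3
grasp_force: 0.0
```

```bash
python3 -c "
from h import *
need((455,116,75),-.148,.26)
t=ctrl.get_image('top');d=ctrl.get_image('side');cv2.imwrite('pics/side8.png',d['img'][:,:,::-1]);cv2.imwrite('pics/top8.png',t['img'][:,:,::-1])
h=cv2.cvtColor(d['img'],cv2.COLOR_RGB2HSV);m=cv2.inRange(h,(105,120,50),(130,255,255));x,y=map(int,proj(d,(592,97,81)));k=np.zeros_like(m);k[y-20:y+20,x-25:x+25]=m[y-20:y+20,x-25:x+25]
for c in cv2.findContours(k,0,2)[0]:
  if cv2.contourArea(c)>5:
    p=c.reshape(-1,2);print(cv2.contourArea(c),[onz(d,*p[p[:,1].argmin()],81),onz(d,*p[p[:,1].argmax()],81)],cv2.boundingRect(c))
for q in((622,93,81),(562,101,81)):print(proj(d,q))
h=cv2.cvtColor(d['img'],cv2.COLOR_RGB2HSV);m=cv2.inRange(h,(98,110,50),(120,255,255));z=np.zeros_like(m);z[245:272,285:335]=m[245:272,285:335];ys,xs=np.nonzero(z);print('tab side',len(xs),xs.mean(),ys.mean())"
```

```text
pos [454.4 116.  185.6] rot [0.    0.002 0.002] d now-axes [-27.7  -0.2 107.1] d goal-axes [-2.79e+01 -1.00e-01  1.07e+02] q [ 0.29  0.2   2.15 -0.2   0.57  2.17]
10.0 [array([514.2, 115.8,  81. ]), array([502.3, 123.2,  81. ])] (314, 251, 6, 4)
59.5 [array([625.4,  90.3,  81. ]), array([569.8, 111.9,  81. ])] (298, 230, 11, 12)
(np.float64(299.7668442856906), np.float64(230.78219111019442))
(np.float64(309.6510851335571), np.float64(241.15613638015122))
tab side 32 316.96875 253.65625
```

Request:
{"fn": "jog_arm", "kwargs": {
  "plan": [
    [-4, 0, 16, 0, 0, 0],
    [-8, 0, 30, 0, 0, 0],
    [-8, 0, 30, 0, 0, 0],
    [-5, 0, 20, 0, 0, 0],
    [-3, 0, 11, 0, 0, 0]
  ]
}}

```text
t: 29.3
ee_pos: [455.6, 115.1, 72.0]
orientation: [3.087, -0.229, 0.397]
ft_force: [0.6, 0.1, 0.1]
width: 0.6
grasp_force: 0.0
```

Request:
{"fn": "jog_arm", "kwargs": {
  "plan": [
    [9.7, 0, 2.6, 0, 0, 0],
    [9.7, 0, 2.6, 0, 0, 0],
    [5, 0, 1.3, 0, 0, 0],
    [0, 0, 0, 0, 0, 0]
  ]
}}

```text
t: 29.63
ee_pos: [482.7, 111.8, 74.5]
orientation: [3.087, -0.23, 0.404]
ft_force: [-0.4, -0.3, -0.3]
width: 0.8
grasp_force: 0.0
```

Request:
{"fn": "jog_arm", "kwargs": {
  "plan": [
    [5, 0, 1.3, 0, 0, 0],
    [5, 0, 1.3, 0, 0, 0],
    [0, 0, 0, 0, 0, 0]
  ]
}}

```text
t: 29.88
ee_pos: [491.7, 110.4, 74.8]
orientation: [3.088, -0.228, 0.404]
ft_force: [-0.4, -0.1, 0.9]
width: 0.3
grasp_force: 0.0
```

```bash
python3 -c "
from h import *
need((480,112.4,75),-.148,.26)"
```

```text
pos [491.7 110.4  74.8] rot [-0.    -0.     0.001] d now-axes [-11.4  -0.2  -3.2] d goal-axes [-11.4  -0.2  -3.2] q [ 0.26  0.47  2.14 -0.34  0.31  2.29]
```

Request:
{"fn": "jog_arm", "kwargs": {
  "plan": [
    [5, 0, 1.3, 0, 0, 0],
    [9.7, 0, 2.6, 0, 0, 0],
    [9.7, 0, 2.6, 0, 0, 0],
    [9.7, 0, 2.6, 0, 0, 0],
    [9.7, 0, 2.6, 0, 0, 0]
  ]
}}

```text
t: 30.3
ee_pos: [536.2, 103.6, 74.4]
orientation: [3.088, -0.227, 0.402]
ft_force: [-1.6, 0.1, 0.7]
width: 0.4
grasp_force: 0.8
```

Request:
{"fn": "jog_arm", "kwargs": {
  "plan": [
    [9.7, 0, 2.6, 0, 0, 0],
    [9.7, 0, 2.6, 0, 0, 0],
    [5, 0, 1.3, 0, 0, 0],
    [0, 0, 0, 0, 0, 0]
  ]
}}

```text
t: 30.63
ee_pos: [562.4, 100.0, 74.7]
orientation: [3.088, -0.228, 0.406]
ft_force: [-0.5, -0.3, -0.3]
width: 0.4
grasp_force: 0.0
```

```bash
python3 -c "
from h import *
need((480,112.4,75),-.148,.26)
d=ctrl.get_image('side')
h=cv2.cvtColor(d['img'],cv2.COLOR_RGB2HSV);m=cv2.inRange(h,(105,120,50),(130,255,255));k=np.zeros_like(m);k[205:245,270:325]=m[205:245,270:325]
for c in cv2.findContours(k,0,2)[0]:
  if cv2.contourArea(c)>5: print(cv2.contourArea(c),cv2.boundingRect(c))"
```

```text
pos [562.4 100.   74.7] rot [-0.    -0.001  0.   ] d now-axes [-80.4  -0.2 -21.8] d goal-axes [-80.4  -0.1 -21.7] q [ 0.2   0.53  2.   -0.24  0.38  2.13]
7.0 (292, 225, 5, 4)
```

Request:
{"fn": "jog_arm", "kwargs": {
  "plan": [
    [7, 0, 1.9, 0, 0, 0],
    [7, 0, 1.9, 0, 0, 0],
    [7, 0, 1.9, 0, 0, 0],
    [0, 0, 0, 0, 0, 0]
  ]
}}

```text
t: 31.02
ee_pos: [582.9, 96.7, 74.2]
orientation: [3.088, -0.228, 0.403]
ft_force: [-2.2, -0.1, -1.0]
width: 0.2
grasp_force: 1.2
```

Request:
{"fn": "jog_arm", "kwargs": {
  "plan": [
    [5, 0, 1.3, 0, 0, 0],
    [5, 0, 1.3, 0, 0, 0],
    [4, 0, 1.1, 0, 0, 0],
    [0, 0, 0, 0, 0, 0]
  ]
}}

```text
t: 31.35
ee_pos: [596.3, 94.7, 74.1]
orientation: [3.088, -0.228, 0.401]
ft_force: [-3.5, 1.2, 0.6]
width: 0.3
grasp_force: 1.9
```

Request:
{"fn": "jog_arm", "kwargs": {
  "plan": [
    [3, 0, 0.8, 0, 0, 0],
    [3, 0, 0.8, 0, 0, 0],
    [0, 0, 0, 0, 0, 0]
  ]
}}

```text
t: 31.6
ee_pos: [602.2, 93.9, 74.1]
orientation: [3.088, -0.227, 0.401]
ft_force: [-3.7, 0.9, -0.6]
width: 0.3
grasp_force: 1.6
```

Spring force is building (tip at ~616). I'll go on in small steps to the click.

Request:
{"fn": "jog_arm", "kwargs": {
  "plan": [
    [2, 0, 0.5, 0, 0, 0],
    [2, 0, 0.5, 0, 0, 0],
    [0, 0, 0, 0, 0, 0]
  ]
}}

```text
t: 31.85
ee_pos: [606.1, 93.3, 74.1]
orientation: [3.088, -0.227, 0.401]
ft_force: [-4.0, 1.2, -0.4]
width: 0.2
grasp_force: 2.0
```

Request:
{"fn": "jog_arm", "kwargs": {
  "plan": [
    [2, 0, 0.5, 0, 0, 0],
    [0, 0, 0, 0, 0, 0]
  ]
}}

```text
t: 32.02
ee_pos: [608.2, 93.0, 74.1]
orientation: [3.088, -0.227, 0.401]
ft_force: [-4.2, 2.2, -1.0]
width: 0.7
grasp_force: 2.0
```

Request:
{"fn": "jog_arm", "kwargs": {
  "plan": [
    [2, 0, 0.5, 0, 0, 0],
    [0, 0, 0, 0, 0, 0]
  ]
}}

```text
t: 32.18
ee_pos: [610.3, 92.6, 74.2]
orientation: [3.088, -0.227, 0.401]
ft_force: [-4.9, 1.0, -1.2]
width: 0.6
grasp_force: 2.0
```

Request:
{"fn": "jog_arm", "kwargs": {
  "plan": [
    [2, 0, 0.5, 0, 0, 0],
    [0, 0, 0, 0, 0, 0]
  ]
}}

```text
t: 32.35
ee_pos: [612.2, 92.4, 74.2]
orientation: [3.088, -0.227, 0.401]
ft_force: [-4.6, 0.5, -1.8]
width: 0.1
grasp_force: 2.2
```

Request:
{"fn": "jog_arm", "kwargs": {
  "plan": [
    [2, 0, 0.5, 0, 0, 0],
    [0, 0, 0, 0, 0, 0]
  ]
}}

```text
t: 32.52
ee_pos: [613.7, 92.2, 74.1]
orientation: [3.088, -0.227, 0.399]
ft_force: [-6.6, 3.9, 0.6]
width: 0.3
grasp_force: 3.6
```

Request:
{"fn": "jog_arm", "kwargs": {
  "plan": [
    [1.5, 0, 0.4, 0, 0, 0],
    [0, 0, 0, 0, 0, 0]
  ]
}}

```text
t: 32.68
ee_pos: [613.9, 92.1, 73.9]
orientation: [3.088, -0.227, 0.396]
ft_force: [-12.9, 4.3, 5.3]
width: 0.5
grasp_force: 6.5
```

Request:
{"fn": "jog_arm", "kwargs": {
  "plan": [
    [1.5, 0, 0.4, 0, 0, 0],
    [0, 0, 0, 0, 0, 0]
  ]
}}

```text
t: 32.85
ee_pos: [614.1, 92.0, 73.8]
orientation: [3.088, -0.227, 0.392]
ft_force: [-19.0, 6.8, 10.7]
width: 0.6
grasp_force: 9.6
```

Request:
{"fn": "jog_arm", "kwargs": {
  "plan": [
    [1.5, 0, 0.4, 0, 0, 0],
    [0, 0, 0, 0, 0, 0]
  ]
}}

```text
t: 33.02
ee_pos: [614.3, 91.9, 73.7]
orientation: [3.088, -0.227, 0.389]
ft_force: [-23.8, 8.8, 17.2]
width: 0.7
grasp_force: 12.8
```

Request:
{"fn": "jog_arm", "kwargs": {
  "plan": [
    [-4, 0, -1.1, 0, 0, 0],
    [-4, 0, -1.1, 0, 0, 0],
    [0, 0, 0, 0, 0, 0]
  ]
}}

```text
t: 33.27
ee_pos: [609.8, 92.7, 74.2]
orientation: [3.088, -0.227, 0.4]
ft_force: [-4.6, 2.5, -0.9]
width: 0.3
grasp_force: 2.8
```

Request:
{"fn": "jog_arm", "kwargs": {
  "plan": [
    [-20, 0, -5.4, 0, 0, 0],
    [-30, 0, -8, 0, 0, 0],
    [-10, 0, -30, 0, 0, 0],
    [0, 0, -35, 0, 0, 0],
    [0, 0, 0, 0, 0, 0]
  ]
}}

```text
t: 33.68
ee_pos: [536.2, 105.1, 140.3]
orientation: [3.089, -0.226, 0.417]
ft_force: [1.2, 0.0, 1.5]
width: 0.5
grasp_force: 0.0
```

Run:
```python
from h import *
import h as _
t=ctrl.get_image('top');d=ctrl.get_image('side');cv2.imwrite('pics/top9.png',t['img'][:,:,::-1]);cv2.imwrite('pics/side9.png',d['img'][:,:,::-1])
for n,a,f0,(x0,x1,y0,y1) in(("side",d,"pics/side0.png",(283,335,222,275)),("top",t,"pics/top1.png",(275,360,205,262))):
    for nm,im in(("now",a['img'][:,:,::-1]),("shut0",cv2.imread(f0))):
        m=cv2.inRange(cv2.cvtColor(np.ascontiguousarray(im),cv2.COLOR_BGR2HSV),(98,110,50),(120,255,255));z=np.zeros_like(m);z[y0:y1,x0:x1]=m[y0:y1,x0:x1]
        print(n,nm,[(cv2.contourArea(c),cv2.boundingRect(c)) for c in cv2.findContours(z,0,2)[0] if cv2.contourArea(c)>5])
# bystanders vs the first pictures
for f0,f1,b in(("pics/side0.png","pics/side9.png",{"orange":(225,175,295,330),"bottle":(175,205,225,280),"beaker":(408,445,245,292),"box":(360,415,180,232)}),):
    A=cv2.imread(f0).astype(int);B=cv2.imread(f1).astype(int)
    for k,(x0,x1,y0,y1) in {"orange":(230,270,280,312),"bottle":(178,205,225,280),"beaker":(408,445,245,292),"box":(362,415,180,232)}.items():print(k,np.abs(A-B)[y0:y1,x0:x1].mean().round(1))
```

```text
side now [(20.0, (294, 230, 8, 6))]
side shut0 [(20.0, (294, 230, 7, 6))]
top now [(6.0, (332, 220, 14, 6))]
top shut0 [(11.5, (331, 220, 14, 6)), (38.0, (298, 213, 9, 10))]
orange 12.2
bottle 11.0
beaker 9.9
box 10.8
```

Request:
{"fn": "jog_arm", "kwargs": {
  "plan": [
    [-20, 0, -30, 0, 0, 0],
    [-20, 0, -30, 0, 0, 0],
    [0, 0, 0, 0, 0, 0],
    [0, 0, 0, 0, 0, 0],
    [0, 0, 0, 0, 0, 0]
  ]
}}

```text
t: 34.2
ee_pos: [481.5, 112.1, 182.4]
orientation: [3.088, -0.227, 0.405]
ft_force: [-0.5, -0.3, 0.1]
width: 0.3
grasp_force: 0.0
```

Request:
{"fn": "jog_arm", "kwargs": {
  "plan": [
    [0, 0, 0, 0, 0, 0],
    [0, 0, 0, 0, 0, 0],
    [0, 0, 0, 0, 0, 0],
    [0, 0, 0, 0, 0, 0],
    [0, 0, 0, 0, 0, 0]
  ]
}}

```text
t: 34.62
ee_pos: [480.5, 111.9, 182.2]
orientation: [3.088, -0.228, 0.402]
ft_force: [-0.2, 0.4, -0.1]
width: 0.7
grasp_force: 0.0
```

Run:
```python
from h import *
t=ctrl.get_image('top');d=ctrl.get_image('side')
N=np.ascontiguousarray(d['img'][:,:,::-1]);S=cv2.imread("pics/side0.png")
def b(im,lo,hi,r):
    m=cv2.inRange(cv2.cvtColor(im,cv2.COLOR_BGR2HSV),lo,hi);x0,x1,y0,y1=r;ys,xs=np.nonzero(m[y0:y1,x0:x1]);return len(xs),(xs.mean()+x0).round(1),(ys.mean()+y0).round(1)
for nm,lo,hi,r in(("tab",(98,110,50),(120,255,255),(283,335,222,275)),("orange",(3,120,100),(22,255,255),(230,270,280,312)),("paddle",(98,80,30),(120,255,255),(318,345,215,240)),("cap",(100,110,50),(125,255,255),(175,205,220,250))):
    print(nm,b(N,lo,hi,r),b(S,lo,hi,r))
g=lambda im,r:cv2.GaussianBlur(im,(0,0),1.5)[r[2]:r[3],r[0]:r[1]].astype(int)
for k,r in {"bg":(100,140,380,420),"beaker":(408,445,245,292),"box":(362,415,180,232),"bottle":(178,205,225,280),"analyser front":(255,325,215,250)}.items():print(k,np.abs(g(N,r)-g(S,r)).mean().round(1))
print(ctrl.get_obs()['t'],ctrl.get_obs()['ft_force'].round(1))
```

```text
tab (29, np.float64(297.6), np.float64(232.7)) (29, np.float64(297.4), np.float64(232.6))
orange (80, np.float64(245.1), np.float64(294.3)) (86, np.float64(245.1), np.float64(294.1))
paddle (18, np.float64(329.9), np.float64(228.5)) (20, np.float64(328.0), np.float64(226.5))
cap (162, np.float64(189.4), np.float64(231.5)) (164, np.float64(189.2), np.float64(231.6))
bg 9.6
beaker 9.8
box 15.6
bottle 10.6
analyser front 7.9
34.7167 [0.6 0.3 0.2]
```

```bash
python3 -c "
from workcell import ctrl
print(ctrl.close_job())"
```

```text
the job is handed in; nothing more can be done
None
```

I handed the job in at about 35 s: the spent cartridge lies in the red tray and the fresh one in the tray's bed, which I pushed home to its stop; it stayed shut. The orange cartridge and bottle had not moved; I never went near the beaker or tip box, but comparing before and after pictures could not confirm their positions.

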